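Bush the drive shaft and hold the gearbox cover over its screw holes

TASK

The rolling mill's gearbox lies open on the bench: slide the bronze bush that fits its drive shaft down onto the shaft until it sits on the pinion and let it go, leaving the smaller, too tight bush, the file, the caliper and the dish of screws alone. Then lift the cover and hold it level over the gearbox, boss above the bushed shaft and all four screw holes lined up with the threaded holes, hovering about 15 mm clear of the rim and touching nothing there. Finish while holding it still like that, so that I can slip the gasket under it and start the screws.

Things in the scene. Friction and masses are not known exactly. Their poses are not given: they have to be found in the camera images.
- gearbox: reduction gearbox of a rolling mill, fixed, lying open side up: grey housing with flat bright rim 170 (its x) by 120 mm (y), rim 60 mm above the bench, opening 136 by 86 mm with a small tall pinion and a large low wheel. Origin: middle of underside, z up. Drive shaft (the pinion's) at x -30, y 0; wheel axis at x +26 mm, wheel top 36 mm, its hub and stub (26 mm wide) up to 56 mm above the bench
- shaft_seat (a point): on the drive shaft's axis at the flat top of the pinion, 46 mm above the bench: the bush's seat. Shaft: diameter 15 mm, bevelled end, standing 38 mm above this point (24 mm above the rim). Pinion 42 mm across. Free inside the housing: 43 mm from the axis to each side (y), 38 mm to the near end (-x). Axes as the gearbox
- thread0 (a point): mouth (centre, at rim height, 60 mm above the bench) of threaded screw hole 0 of the gearbox, diameter 6.5 mm; in the gearbox's frame at x +76.5, y +51.5
- thread1 (a point): mouth (centre, at rim height, 60 mm above the bench) of threaded screw hole 1 of the gearbox, diameter 6.5 mm; in the gearbox's frame at x -76.5, y +51.5
- thread2 (a point): mouth (centre, at rim height, 60 mm above the bench) of threaded screw hole 2 of the gearbox, diameter 6.5 mm; in the gearbox's frame at x -76.5, y -51.5
- thread3 (a point): mouth (centre, at rim height, 60 mm above the bench) of threaded screw hole 3 of the gearbox, diameter 6.5 mm; in the gearbox's frame at x +76.5, y -51.5
- cover_boss (a point): loose grey cast cover, 0.34 to 0.55 kg, right way up on the bench: plate 170 (x) by 120 (y) by 6 mm. This point: middle of its hollow bearing boss (the grip), 23 mm above the underside, at x -30, y 0 from the plate's middle; it belongs over the drive shaft. Boss: flat sides 40 mm apart facing +y and -y, 56 mm long in x, top 40 mm above the underside. A low pad at x +26 mm. Axes: the cover's, z up
- cover_hole0 (a point): centre of the cover's screw hole 0 at the underside of its plate, through hole of diameter 10 mm; it belongs over thread0; in the cover's frame at x +76.5, y +51.5 from the plate's middle. Axes as cover_boss, matching the gearbox's when lined up
- cover_hole1 (a point): centre of the cover's screw hole 1 at the underside of its plate, through hole of diameter 10 mm; it belongs over thread1; in the cover's frame at x -76.5, y +51.5 from the plate's middle. Axes as cover_boss, matching the gearbox's when lined up
- cover_hole2 (a point): centre of the cover's screw hole 2 at the underside of its plate, through hole of diameter 10 mm; it belongs over thread2; in the cover's frame at x -76.5, y -51.5 from the plate's middle. Axes as cover_boss, matching the gearbox's when lined up
- cover_hole3 (a point): centre of the cover's screw hole 3 at the underside of its plate, through hole of diameter 10 mm; it belongs over thread3; in the cover's frame at x +76.5, y -51.5 from the plate's middle. Axes as cover_boss, matching the gearbox's when lined up
- bush_centre (a point): centre, half-way up, of the bronze bush that fits: plain ring standing on end, outside diameter 30 mm, height 28 mm, bore 18 mm, about 0.11 kg. Its axis is z; seated on the pinion, this point is 14 mm above shaft_seat and its top stands 14 mm above the rim. Shaft and bush fit inside the cover's boss, a cavity 48 (x) by 32 (y) mm, 34 mm deep, with a 39 by 32 mm mouth
- tight_bush_centre (a point): centre, half-way up, of the other bronze bush, a smaller ring standing on end on the bench: outside diameter 24 mm, height 22 mm, bored only 9 mm, too tight for the shaft
- file: flat file with wooden handle, 325 mm long, lying along its x; origin under the blade's root; a bystander
- caliper: sliding caliper, steel, 210 mm long, lying along its x; origin near its middle; a bystander
- screw_dish: round tin dish, diameter 76 mm, 20 mm high, with the cover's four screws; origin under its centre; a bystander
There are look-alikes about, which are no part of the job. What is shaped like the part that bears cover_boss but orange or yellow is not meant.

How it is judged (in metres and radians):
On the way, in this order (a step that is already met when the one before it is completed fails the run):
1. the bush that fits sits on the pinion, on the drive shaft, and is let go (horizontal distance between bush_centre and shaft_seat below 0.004 m and z of bush_centre in the frame of shaft_seat between 0.01 and 0.018 m and angle between bush_centre's own z axis and vertical below 0.15 rad and contact force between the fingers and bush below 0.2 N and linear speed of bush below 0.03 m/s), for 0.3 s.
2. the cover is lifted clear of the bench in the fingers (height (world z) of cover_boss above 0.06 m and contact force between the fingers and cover above 2 N), for 0.2 s.
At the end, for the whole second after the job is handed in: Fingers alone hold the cover still, level within 4 degrees, each hole within 3 mm sideways of its threaded hole and 8 to 25 mm above the rim, touching neither gearbox nor bush; the fitting bush sits on the pinion around the shaft; the tight bush is still on the bench (horizontal distance between bush_centre and shaft_seat below 0.004 m and z of bush_centre in the frame of shaft_seat between 0.01 and 0.018 m and angle between bush_centre's own z axis and vertical below 0.15 rad and contact force between the fingers and cover above 2 N and contact force between cover and gearbox below 0.3 N and contact force between cover and bush below 0.3 N and linear speed of cover below 0.02 m/s and angle between cover_boss's own z axis and vertical below 0.07 rad and height (world z) of tight_bush_centre below 0.03 m and horizontal distance between cover_hole0 and thread0 below 0.003 m and z of cover_hole0 in the frame of thread0 between 0.008 and 0.025 m and horizontal distance between cover_hole1 and thread1 below 0.003 m and z of cover_hole1 in the frame of thread1 between 0.008 and 0.025 m and horizontal distance between cover_hole2 and thread2 below 0.003 m and z of cover_hole2 in the frame of thread2 between 0.008 and 0.025 m and horizontal distance between cover_hole3 and thread3 below 0.003 m and z of cover_hole3 in the frame of thread3 between 0.008 and 0.025 m); the arm keeps its last pose, push and grip.
It fails at once if the smaller, tight bush is disturbed (moved more than 30 mm) (distance of tight_bush_centre from where it was at the start of the episode above 0.03 m).
It fails at once if file, caliper or screw dish is disturbed (moved more than 30 mm) (distance of any of file, caliper, screw_dish from where it was at the start of the episode above 0.03 m).
It also fails if it takes over 54 s, if anything falls off the work surface, if the arm or the gripper's body presses on something with over 40 N, if the wrist force passes 120 N, or if a joint passes its speed limit or range.

ROBOT

A 6-joint arm with a two-finger parallel gripper is mounted at the origin on the work surface. World frame = base frame: x ahead of the robot, y to its left, z up, the work surface at z = 0. Lengths are in m, angles in degrees, forces in N, time in s.
With the tool pointing down it reaches from about 0.275 to 0.85 m from the base axis. Payload 5.2 kg.
Tool frame: the origin (TCP) lies between the finger pads; the fingertips stand 17 mm ahead of it and the grasp point (between the pads) lies 2 mm behind it (tip_extent is the distance from the TCP to the fingertips, in m); z points along the fingers, y is the direction in which the jaws open and shut (so a half turn about z gives the same grasp; the last joint's range is limited). The gripper opens to 85 mm and grips with 20 to 120 N. Pads are 22 mm wide; open, the fingers measure 114 mm over their backs; the gripper's body (76 mm by 85 mm) begins 54 mm behind the grasp point. The pads swing forward as they close: fully open they stand 13 mm farther back than shut.
Start: joints at [60.115, 14.817, 87.949, -0, 77.235, -11.62], TCP at [0.172, 0.522, 0.209] pointing down, gripper open.
Joint ranges: [-179.93, 179.93], [-52.35, 119.4], [10.71, 147.94], [-69.91, 249.91], [12.55, 155.21], [-178.61, 178.61]. Speed limits (degrees/s): [147.25, 147.25, 180, 180, 180, 180].

INTERFACE

Orientations are given as a 3x3 rotation matrix whose columns are the frame's x, y, z axes.
In Python, from bench import get_state, get_image, finish_job, tip_extent gives the robot as it stands. The module is installed in compiled form; this text tells all that it offers.
- The arm moves only by the shell command python3 -m inch 'ROWS'. ROWS is JSON, a list of rows, each a list of 7 numbers: the turn, a rotation vector about the tool's x, y, z in degrees, then the shift along the tool's x, y, z in cm, then the opening in per cent of the stroke, from 0 (shut) to 100 (fully open). A call has exactly 5 rows; each row is the pose to reach, as a shift and turn from the pose measured when the call began, along the tool's axes at that moment; what a row does not reach only later rows make up. A row lasts 1/10 s, in which the tool goes at most 50 mm and 8.59 degrees, less where a joint would pass 70% of its speed; a pose out of reach is approached as far as the arm can. A call with a gripper value outside its range is refused whole. The fingers move at their own pace and stop on an object; the grip force is fixed at half the most. Time passes only in rows, so rows that repeat a pose let the fingers close, or fill a call up. It gives the time, the measured TCP pose, the force and the opening at its end, in the units of the state.
- get_state(): the state, without advancing time (a new reading comes with each control period).
- get_image(name): name is "side" or "top"; returns a dict with "frame" (480x640x3 uint8, red, green, blue), "fov_y" (degrees; the focal length in pixels is half the picture's height over the tangent of half this angle, whatever the lens; pixels are square), "cx", "cy" (the principal point, pixels), "cam_to_world" (4x4, takes a point from camera to world coordinates). Camera axes: x right, y up, looking along -z (the intrinsics and any distortion apply to the point x, -y, -z); pixel columns grow to the right and rows downward; lengths in m; the calibration is good to about 2 mm. A picture is of the moment at which its call begins. There is no depth.
- finish_job(): hands the job in, once; it reports no verdict.
The state is a dict: "time_s": time; "q": joint angles; "qd": joint speeds; "effort": joint torques, N m; "position": TCP position; "ee_rot": TCP orientation; "force": force on the tool from outside, world axes, zero at the start; "torque": the same for the moment, N m; "width": finger opening in m.
Only numpy, scipy, OpenCV 4.12 (cv2) and the standard library are available. Lean on these libraries where they do the work, as an engineer would, in place of code of your own. Each camera call takes 0.05 s, during which the arm holds its last target.

## Working session

There is one attempt and no reset: what is moved stays moved. The work goes in short steps, Python scripts to look and compute and a shell command to move; the robot and the scene stay as the last step left them, time stands still between calls to the robot, and variables do not carry over. Pictures are saved under pics/ and viewed, and the job is handed in when it is done.

```bash
mkdir -p pics
python3 - <<'E'
from bench import *
import cv2
s=get_state();print(s['position'],s['ee_rot'],s['width'],s['time_s'],tip_extent)
for n in('top','side'):
    d=get_image(n);cv2.imwrite(f'pics/{n}0.png',d['frame'][:,:,::-1]);print(n,d['fov_y'],d['cx'],d['cy'],d['cam_to_world'],[k for k in d])
E
```

```text
[0.17209735 0.52179748 0.20799436] [[-9.49602529e-01  3.13455299e-01 -9.01104813e-04]
 [ 3.13456372e-01  9.49601359e-01 -1.53684023e-03]
 [ 3.73959640e-04 -1.74184442e-03 -9.99998413e-01]] 0.08538046019203831 0.0 0.017
top 45.32884170020489 320.054867472864 239.2953164436809 [[ 1.97486808e-04  9.82279996e-01 -1.87419236e-01  2.33925021e-01]
 [-9.99944166e-01 -1.78617006e-03 -1.04151257e-02  6.35699121e-02]
 [-1.05653322e-02  1.87410829e-01  9.82224799e-01  1.64530750e+00]
 [ 0.00000000e+00  0.00000000e+00  0.00000000e+00  1.00000000e+00]] ['frame', 'fov_y', 'cx', 'cy', 'cam_to_world']
side 55.18571202160705 324.7551379051022 242.67167951796264 [[ 0.99025704  0.08806117 -0.10787129  0.41059554]
 [-0.13887938  0.56795919 -0.81125512 -0.87157319]
 [-0.01017358  0.8183322   0.57465547  0.77585868]
 [ 0.          0.          0.          1.        ]] ['frame', 'fov_y', 'cx', 'cy', 'cam_to_world']
```

View pics/top0.png

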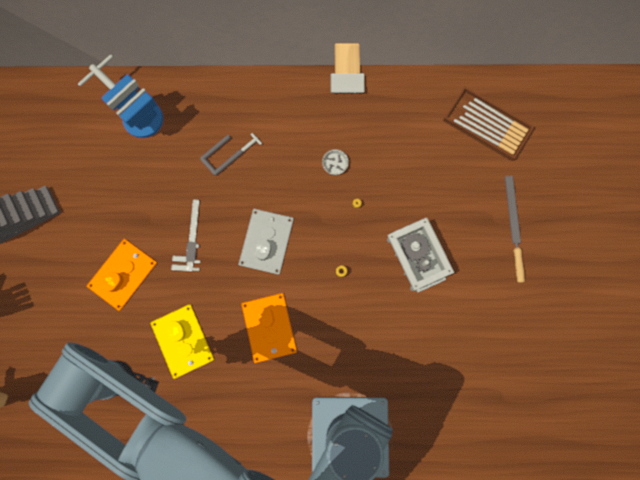

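View pics/side0.png

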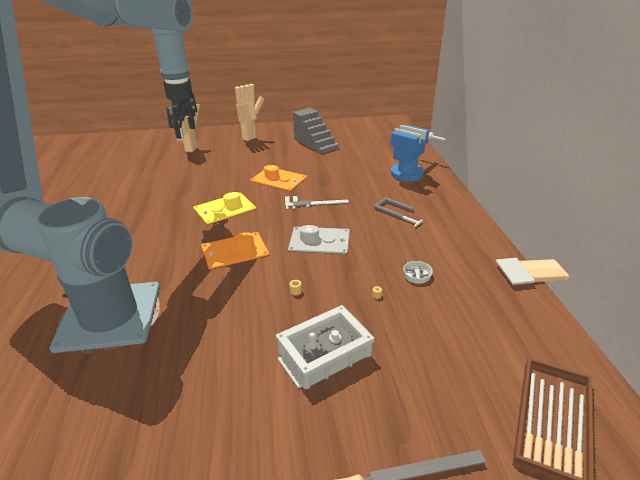

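Candidates. Bush: the larger ring at top (341,271) / side (296,288) against the smaller one at top (357,203) / side (377,293). I choose the larger. Cover: the grey one at top (266,241); the orange ones at (122,274) and (269,328) and the yellow one at (182,341) are decoys. Next I'll check close crops.

```bash
cat > h.py <<'E'
import numpy as np, cv2
from bench import *
def f(d): return 240/np.tan(np.radians(d['fov_y']/2))
def ray(d,u,v):
    F=f(d);c=np.array([(u-d['cx'])/F,-(v-d['cy'])/F,-1]);M=d['cam_to_world'];return M[:3,3],M[:3,:3]@c
def onz(d,u,v,z):
    o,r=ray(d,u,v);return o+r*(z-o[2])/r[2]
def proj(d,p):
    M=d['cam_to_world'];c=M[:3,:3].T@(np.array(p)-M[:3,3]);F=f(d);return np.array([d['cx']+F*c[0]/-c[2],d['cy']-F*c[1]/-c[2]])
def crop(d,u0,v0,w,h,k): return cv2.resize(d['frame'][v0:v0+h,u0:u0+w,::-1],None,fx=k,fy=k,interpolation=cv2.INTER_CUBIC)
E
python3 - <<'E'
from h import *
t=get_image('top');s=get_image('side')
a=crop(t,375,205,90,100,4);b=crop(t,225,195,80,100,4);c=crop(t,320,190,50,100,4)
cv2.imwrite('pics/tc.png',np.hstack([a,b[:400],c])[:, :800])
cv2.imwrite('pics/tc.png',cv2.resize(np.hstack([a,b,c]),None,fx=.9,fy=.9))
a=crop(s,265,260,130,130,4);b=crop(s,280,215,80,130,4)
cv2.imwrite('pics/sc.png',np.hstack([a,b])[:,:800]);cv2.imwrite('pics/sc.png',cv2.resize(np.hstack([a,b]),(800,int(800/840*520))))
E
```

```text
(no output)
```

View pics/tc.png

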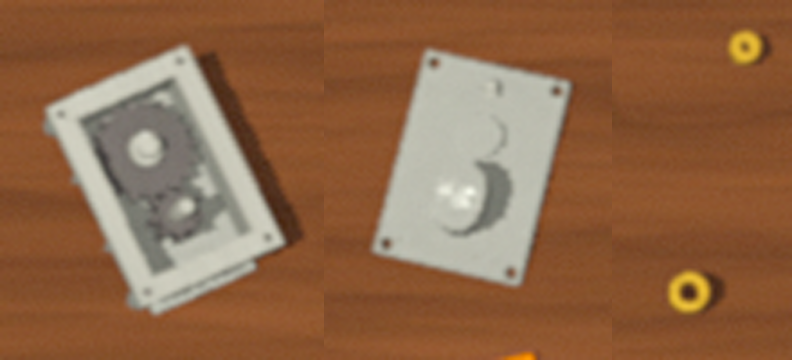

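View pics/sc.png

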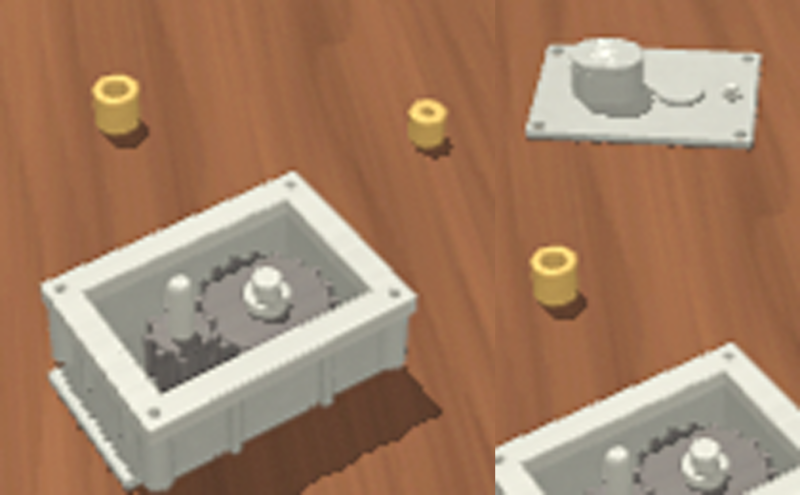

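The crops confirm it. The large bush is the lower-left ring, at top (341,271). The grey cover has its boss at the lower end. The pinion end of the gearbox is the lower right in the top view. Next: hole centroids in both views.

```bash
cat >> h.py <<'E'
def dark(d,u,v,r=3):
    g=cv2.cvtColor(d['frame'],cv2.COLOR_RGB2GRAY).astype(float)
    for _ in range(4):
        u0,v0=int(round(u)),int(round(v));p=g[v0-r:v0+r+1,u0-r:u0+r+1]
        w=np.clip(np.median(p)-12-p,0,None);yy,xx=np.mgrid[v0-r:v0+r+1,u0-r:u0+r+1]
        if w.sum()==0: break
        u,v=(w*xx).sum()/w.sum(),(w*yy).sum()/w.sum()
    return u,v
def tri(t,a,s,b):
    o1,r1=ray(t,*a);o2,r2=ray(s,*b);A=np.stack([r1,-r2],1);x=np.linalg.lstsq(A,o2-o1,rcond=None)[0]
    return (o1+r1*x[0]+o2+r2*x[1])/2, np.linalg.norm(o1+r1*x[0]-o2-r2*x[1])
def fit(L,P): # 2D rigid fit: P=R L + c
    L=np.array(L);P=np.array(P);l=L-L.mean(0);p=P-P.mean(0)
    a=np.arctan2((l[:,0]*p[:,1]-l[:,1]*p[:,0]).sum(),(l*p).sum());R=np.array([[np.cos(a),-np.sin(a)],[np.sin(a),np.cos(a)]])
    c=P.mean(0)-R@L.mean(0);return np.degrees(a),c,P-(L@R.T+c)
E
python3 - <<'E'
from h import *
t=get_image('top');s=get_image('side')
# order 0..3: +x+y, -x+y, -x-y, +x-y
T=[(375+x/3.6,205+y/3.6) for x,y in [(61,114),(147,292),(267,238),(180,61)]]
k=840/800/4
S=[(265+x*k,260+y*k) for x,y in [(291,184),(61,289),(154,412),(394,293)]]
CT=[(225+(x-324)/3.6,195+y/3.6) for x,y in [(433,62),(386,243),(510,272),(556,91)]]
CS=[(280+(x-495)*k,215+y*k) for x,y in [(747,59),(557,50),(539,126),(740,134)]]
L=[(.0765,.0515),(-.0765,.0515),(-.0765,-.0515),(.0765,-.0515)]
for nm,A,B,z in(('gear',T,S,.06),('cover',CT,CS,.006)):
    for n,d,pts in(('top',t,A),('side',s,B)):
        q=[dark(d,*p) for p in pts];P=[onz(d,*p,z)[:2] for p in q]
        print(nm,n,np.round(q,1).tolist());a,c,r=fit(L,P);print(np.round(P,4).tolist(),'ang',a,'c',c,'res',np.round(r*1000,1).tolist())
# bushes
for n,d in(('top',t),('side',s)):
    h=cv2.cvtColor(d['frame'],cv2.COLOR_RGB2HSV);m=cv2.inRange(h,(18,110,120),(32,255,255))
    N,lab,st,ce=cv2.connectedComponentsWithStats(m)
    for i in range(1,N):
        if 15<st[i,4]<400: print(n,st[i],ce[i])
E
```

```text
gear top [[385.7, 236.7], [413.4, 291.4], [455.4, 269.4], [431.8, 221.5]]
[[0.5434, -0.104], [0.3898, -0.1769], [0.4507, -0.295], [0.587, -0.2347]] ang 23.9995808035954 c [ 0.49271243 -0.20266336] res [[1.7, 20.5], [-12.1, 9.8], [7.0, -14.2], [3.4, -16.1]]
gear side [[341.0, 304.1], [276.2, 336.3], [305.1, 368.4], [372.9, 336.2]]
[[0.5478, -0.1076], [0.3962, -0.1851], [0.4477, -0.2782], [0.5974, -0.215]] ang 25.568196521144138 c [ 0.49728792 -0.19646977] res [[3.7, 9.4], [-9.8, -2.1], [-2.8, -2.2], [8.9, -5.1]]
cover top [[255.0, 207.1], [235.9, 262.3], [279.3, 273.0], [294.0, 220.3]]
[[0.6434, 0.2721], [0.4796, 0.3237], [0.4482, 0.1979], [0.6035, 0.1572]] ang -16.25833465839139 c [0.54370063 0.23775409] res [[11.9, 6.3], [-5.1, 15.1], [-7.6, -11.8], [0.8, -9.7]]
cover side [[350.0, 231.0], [295.5, 224.2], [290.9, 251.0], [346.5, 253.6]]
[[0.6391, 0.2644], [0.4794, 0.328], [0.4541, 0.1892], [0.6083, 0.1529]] ang -15.911970688585686 c [0.54522968 0.23361444] res [[6.2, 2.2], [-6.4, 23.9], [-3.4, -15.9], [3.7, -10.2]]
top [512 122  16  10  53] [519.67924528 126.56603774]
top [510 126  15  10  49] [517.24489796 130.95918367]
top [508 131  14  10  47] [514.34042553 135.17021277]
top [505 135  14  10  49] [511.40816327 139.30612245]
top [502 139  15  10  49] [509.16326531 143.83673469]
top [499 144  15  10  51] [506.45098039 148.2745098 ]
top [352 198  10  10  72] [356.61111111 202.80555556]
top [515 248   9  34 190] [518.7        264.73157895]
top [336 265  12  12  99] [341.1010101  270.71717172]
top [289 339   5   9  26] [291.42307692 343.84615385]
top [254 353  13   8  46] [259.69565217 356.7173913 ]
side [265 165  13   5  51] [270.80392157 167.11764706]
side [241 232  27  24 193] [257.51813472 243.28497409]
side [202 243   8   8  28] [205.42857143 246.35714286]
side [213 262  10   4  26] [216.61538462 263.42307692]
side [289 280  12  15 156] [295.02564103 286.97435897]
side [372 286  10  13 100] [376.54 291.87]
```

```bash
cat >> h.py <<'E'
def dark2(d,u,v):
    g=cv2.cvtColor(d['frame'],cv2.COLOR_RGB2GRAY).astype(np.float32)
    u0,v0=u,v
    for _ in range(3):
        K=8;p=cv2.getRectSubPix(g,(7,7),(float(u0),float(v0)));p=cv2.resize(p,(56,56),interpolation=cv2.INTER_CUBIC)
        yy,xx=np.mgrid[:56,:56];x=(xx-27.5)/8;y=(yy-27.5)/8;m=np.hypot(x,y)<2.1
        bg=np.percentile(p[m],75);w=np.where(m,np.clip(bg-5-p,0,None),0)
        u0+=(w*x).sum()/w.sum();v0+=(w*y).sum()/w.sum()
    return (u0,v0) if np.hypot(u0-u,v0-v)<1.6 else (u,v)
L=[(.0765,.0515),(-.0765,.0515),(-.0765,-.0515),(.0765,-.0515)]
E
python3 - <<'E'
from h import *
t=get_image('top');s=get_image('side')
T=[(375+x/3.6,205+y/3.6) for x,y in [(61,114),(147,292),(267,238),(180,61)]]
k=840/800/4
S=[(265+x*k,260+y*k) for x,y in [(291,184),(61,289),(154,412),(394,293)]]
CT=[(225+(x-324)/3.6,195+y/3.6) for x,y in [(433,62),(386,243),(510,272),(556,91)]]
CS=[(280+(x-495)*k,215+y*k) for x,y in [(747,59),(557,50),(539,126),(740,134)]]
for nm,A,B,z in(('gear',T,S,.06),('cover',CT,CS,.006)):
    Q=[]
    for n,d,pts in(('top',t,A),('side',s,B)):
        q=[dark2(d,u-.4,v-.4) for u,v in pts];Q.append(q);P=[onz(d,*p,z)[:2] for p in q]
        print(nm,n,np.round(np.array(q)-pts,1).tolist());a,c,r=fit(L,P);print('ang',a,'c',c,'res',np.round(r*1000,1).tolist())
    X=[tri(t,a,s,b) for a,b in zip(*Q)];a,c,r=fit(L,[x[0][:2] for x in X]);print('tri',a,c,np.round(r*1000,1).tolist(),[np.round((x[0][2]*1e3,x[1]*1e3),1).tolist() for x in X])
for n,d in(('top',t),('side',s)):
    h=cv2.cvtColor(d['frame'],cv2.COLOR_RGB2HSV);m=cv2.inRange(h,(0,0,120),(180,45,255))
    for nm,(u0,v0,w,hh),z in(('gear',(375,205,90,100) if n=='top' else (265,300,120,95),.06),('cover',(225,195,80,90) if n=='top' else (280,215,80,50),.006)):
        mm=np.zeros_like(m);mm[v0:v0+hh,u0:u0+w]=m[v0:v0+hh,u0:u0+w]
        c=max(cv2.findContours(mm,0,1)[0],key=cv2.contourArea);
        P=np.array([onz(d,*p[0],z)[:2]*1000 for p in c],np.float32);print(n,nm,cv2.minAreaRect(P))
# bushes top: outer ring centroid 
for n,u,v in(('fit',341.1,270.7),('tight',356.6,202.8)):
    print(n,onz(t,u,v,.026 if n=='fit' else .02))
print(onz(s,295.03,286.97,.014),onz(s,376.5,291.9,.011))
E
```

```text
gear top [[-0.5, -0.4], [-0.4, -0.5], [-0.2, -0.6], [-0.5, -0.5]]
ang 24.274754734030495 c [ 0.49624884 -0.19860487] res [[-0.2, 0.0], [0.4, 0.0], [-0.1, -0.1], [-0.1, -0.0]]
gear side [[-0.6, -0.2], [-0.6, -0.5], [-0.3, -0.1], [-0.3, -0.3]]
ang 24.289035780436315 c [ 0.49633712 -0.1990087 ] res [[0.1, 0.0], [-0.2, -0.2], [0.0, 0.2], [0.0, -0.0]]
tri 24.268612717481343 [ 0.49634295 -0.19866958] [[-0.0, 0.1], [0.1, -0.0], [-0.0, -0.0], [-0.0, -0.0]] [[59.6, 0.4], [59.5, 0.6], [59.8, 0.2], [59.7, 0.2]]
cover top [[-0.3, -0.3], [-0.5, -0.2], [-0.3, -0.2], [-0.3, -0.5]]
ang -13.277073504392645 c [0.54230226 0.23919282] res [[0.1, 0.1], [-0.1, 0.1], [-0.1, -0.0], [0.1, -0.1]]
cover side [[-0.4, -0.4], [-0.4, -0.4], [-0.6, -0.2], [-0.4, 0.4]]
ang -13.462514000746227 c [0.54124436 0.2378646 ] res [[-0.4, 1.1], [-0.1, 1.9], [0.5, -1.2], [-0.1, -1.8]]
tri -13.187039536585818 [0.54195299 0.23923998] [[-0.1, -0.1], [-0.1, -0.0], [0.1, 0.2], [0.2, -0.1]] [[5.8, 1.4], [6.6, 0.8], [4.4, 0.6], [3.6, 1.3]]
top gear ((491.61883544921875, -197.83868408203125), (180.7296905517578, 127.81243133544922), 24.14676284790039)
top cover ((542.1876831054688, 238.06590270996094), (122.1533203125, 170.88299560546875), 76.666259765625)
side gear ((491.3983154296875, -220.26869201660156), (197.37191772460938, 154.79110717773438), 24.319324493408203)
side cover ((542.2492065429688, 240.83676147460938), (138.9903564453125, 171.5922393798828), 76.62985229492188)
fit [0.45207193 0.02099849 0.026     ]
tight [ 0.6520631 -0.0256134  0.02     ]
[0.4517575  0.02157515 0.014     ] [ 0.65268185 -0.0246491   0.011     ]
```

```bash
cat >> h.py <<'E'
from scipy.spatial.transform import Rotation as Ro
def go(x,y,z,yaw_y):
    s=get_state();R=s['ee_rot'];a=np.radians(yaw_y);Y=np.array([np.cos(a),np.sin(a),0]);Z=np.array([0,0,-1.]);G=np.stack([np.cross(Y,Z),Y,Z],1)
    print('t',round(s['time_s'],2),'pos',np.round(s['position'],4),'F',np.round(s['force'],1),'w',round(s['width'],4),'q',np.round(s['q'],0))
    print('turn',np.round(Ro.from_matrix(R.T@G).as_rotvec(degrees=True),2),'shift cm',np.round(R.T@(np.array([x,y,z])-s['position'])*100,2))
E
python3 -c "
from h import *
go(.4519,.0212,.12,114.3)"
```

```text
t 0.4 pos [0.1723 0.5222 0.2087] F [-0.2  0.5 -0.1] w 0.0856 q [ 60.  15.  88.   0.  77. -12.]
turn [-2.000e-02 -1.000e-02 -4.257e+01] shift cm [-42.25 -38.81   8.88]
```

```bash
python3 -m inch '[[0,0,-4,-2,-2,0,100],[0,0,-10,-5,-5,0,100],[0,0,-17,-8.5,-8,0,100],[0,0,-24,-12,-11,0,100],[0,0,-30,-15.5,-14,0,100]]'; python3 -c "
from h import *
go(.4519,.0212,.12,114.3)"
```

```text
time_s: 0.9
position: [0.2761, 0.3393, 0.2089]
ee_rot: [[-0.978, -0.209, 0.0], [-0.209, 0.978, 0.0], [-0.0, -0.0, -1.0]]
force: [1.4, 1.5, 0.5]
width: 0.0854
t 0.9 pos [0.2761 0.3393 0.2089] F [1.4 1.5 0.5] w 0.0854 q [ 36.   3. 102.  -0.  75. -66.]
turn [ -0.     0.03 -12.24] shift cm [-10.54 -34.78   8.89]
```

```bash
python3 -m inch '[[0,0,-4,-1.5,-4.5,0,100],[0,0,-8,-3,-9,0,100],[0,0,-12,-4.5,-13.5,0,100],[0,0,-12.2,-6,-18,0,100],[0,0,-12.2,-7,-22.5,1,100]]'; python3 -c "
from h import *
go(.4519,.0212,.12,114.3)"
```

```text
time_s: 1.4
position: [0.3937, 0.1321, 0.2002]
ee_rot: [[-0.912, -0.411, 0.005], [-0.411, 0.912, 0.0], [-0.004, -0.002, -1.0]]
force: [1.8, 1.7, 0.0]
width: 0.0857
t 1.4 pos [0.3937 0.1321 0.2002] F [1.8 1.7 0. ] w 0.0857 q [   3.    1.  106.    0.   73. -111.]
turn [-0.09  0.25 -0.04] shift cm [ -0.71 -12.49   8.05]
```

```bash
python3 -m inch '[[0,0,0,-0.2,-4,2,100],[0,0,0,-0.5,-8,4,100],[0,0,0,-0.7,-11.5,6,100],[0,0,0,-0.7,-12.5,8,100],[0,0,0,-0.7,-12.5,8,100]]'; python3 -c "
from h import *
go(.4519,.0212,.07,114.3)
t=get_image('top');s=get_image('side')
cv2.imwrite('pics/b1.png',np.hstack([crop(t,310,230,70,80,5),crop(s,255,230,90,80,5)]))"
```

```text
time_s: 1.9
position: [0.4506, 0.0198, 0.1182]
ee_rot: [[-0.913, -0.408, -0.0], [-0.408, 0.913, 0.001], [-0.0, 0.001, -1.0]]
force: [-0.9, 0.9, 0.3]
width: 0.0854
t 1.9 pos [0.4506 0.0198 0.1182] F [-0.9  0.9  0.3] w 0.0854 q [ -12.   10.  108.    0.   62. -126.]
turn [ 0.07  0.02 -0.21] shift cm [-0.17  0.06  4.82]
```

View pics/b1.png

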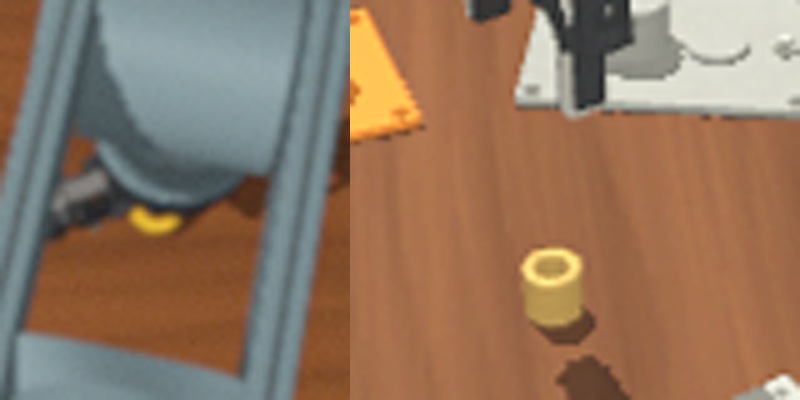

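The gripper is above the bush, which stands at side crop (550,290), undisturbed. Descending.

```bash
python3 -m inch '[[0,0,0,-0.1,0,2.5,100],[0,0,0,-0.2,0.1,5,100],[0,0,0,-0.2,0.1,7,100],[0,0,0,-0.2,0.1,8,100],[0,0,0,-0.2,0.1,8,100]]'; python3 -c "
from h import *
go(.4519,.0212,.024,114.3)"
```

```text
time_s: 2.5
position: [0.4525, 0.0241, 0.0405]
ee_rot: [[-0.911, -0.412, 0.002], [-0.412, 0.911, 0.001], [-0.003, 0.0, -1.0]]
force: [-1.3, -0.9, 0.1]
width: 0.0854
t 2.5 pos [0.4525 0.0241 0.0405] F [-1.3 -0.9  0.1] w 0.0854 q [ -11.   16.  113.    0.   50. -126.]
turn [0.01 0.16 0.  ] shift cm [ 0.18 -0.24  1.65]
```

```bash
python3 -m inch '[[0,0,0,0.1,-0.2,0.6,100],[0,0,0,0.2,-0.2,1.2,100],[0,0,0,0.2,-0.2,1.6,100],[0,0,0,0.2,-0.2,1.6,100],[0,0,0,0.2,-0.2,1.6,100]]'; python3 -c "
from h import *
go(.4519,.0212,.024,114.3)
s=get_image('side');go(.4519,.0212,.024,114.3)
cv2.imwrite('pics/b2.png',crop(s,255,240,90,80,6))"
```

```text
time_s: 3.0
position: [0.4516, 0.0214, 0.0245]
ee_rot: [[-0.911, -0.411, 0.002], [-0.411, 0.911, 0.001], [-0.003, 0.0, -1.0]]
force: [-0.7, -0.2, 0.2]
width: 0.0857
t 3.0 pos [0.4516 0.0214 0.0245] F [-0.7 -0.2  0.2] w 0.0857 q [ -12.   18.  114.    0.   48. -126.]
turn [ 0.01  0.16 -0.  ] shift cm [-0.02 -0.03  0.05]
t 3.05 pos [0.4517 0.0214 0.0246] F [0.4 0.6 0.8] w 0.0854 q [ -12.   18.  114.    0.   48. -126.]
turn [ 0.    0.17 -0.  ] shift cm [-0.01 -0.03  0.06]
```

View pics/b2.png

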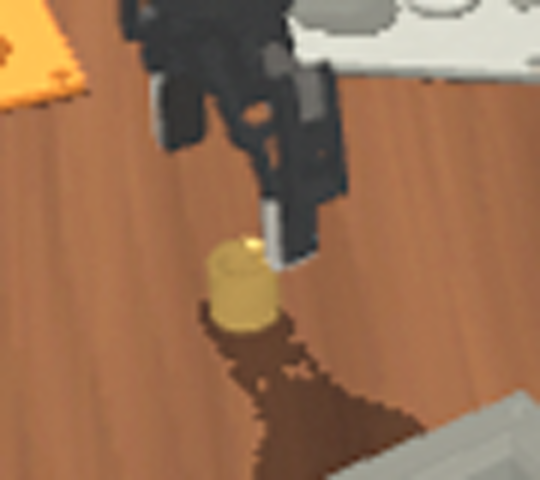

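The fingers straddle the bush, seen at crop (243,285). Closing.

```bash
python3 -m inch '[[0,0,0,0,0,0,60],[0,0,0,0,0,0,40],[0,0,0,0,0,0,20],[0,0,0,0,0,0,10],[0,0,0,0,0,0,10]]'; python3 -m inch '[[0,0,0,0,0,0,10],[0,0,0,0,0,-0.3,10],[0,0,0,0,0,-1,10],[0,0,0,0,0,-2.5,10],[0,0,0,0,0,-4,10]]';python3 -c "
from h import *
go(.469,-.211,.13,114.3)
s=get_image('side')
cv2.imwrite('pics/b3.png',crop(s,255,210,90,100,6))"
```

```text
time_s: 3.55
position: [0.4517, 0.0214, 0.0246]
ee_rot: [[-0.911, -0.411, 0.003], [-0.411, 0.911, 0.001], [-0.003, 0.0, -1.0]]
force: [-0.5, -0.1, 0.1]
width: 0.0124
time_s: 4.05
position: [0.4515, 0.0214, 0.0654]
ee_rot: [[-0.911, -0.411, 0.002], [-0.411, 0.911, 0.001], [-0.003, 0.0, -1.0]]
force: [-0.0, -0.2, 0.1]
width: 0.0083
t 4.05 pos [0.4515 0.0214 0.0654] F [-0.  -0.2  0.1] w 0.0083 q [ -12.   14.  112.    0.   54. -126.]
turn [ 0.02  0.15 -0.01] shift cm [  7.94 -21.9   -6.49]
```

View pics/b3.png

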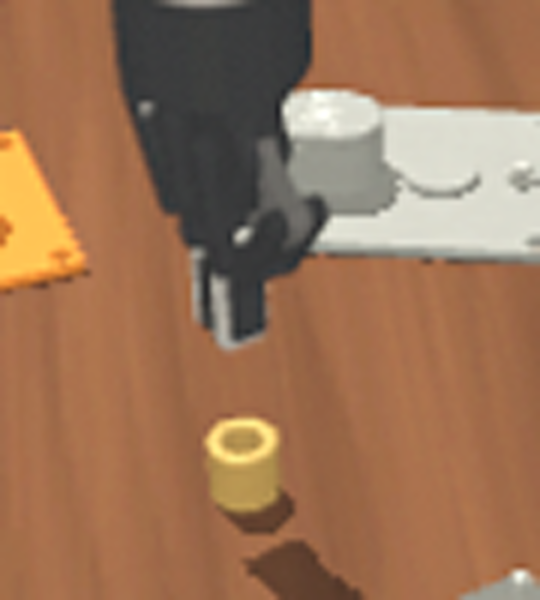

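The grasp missed: the fingers shut above and behind the bush, which still stands at crop (243,465). I'll compare where the fingertips appear with where they should be.

```bash
python3 -c "
from h import *
s=get_image('side');t=get_image('top');st=get_state();p=st['position'];R=st['ee_rot']
print(p,proj(s,p),'tip',proj(s,p+R[:,2]*.017),proj(t,p))
print(onz(s,294.2,267.5,.048),onz(s,294.2,267.5,.06),onz(s,294.2,267.5,.08))
im=crop(s,235,180,120,120,5)
for q,c in((p,(0,0,255)),(p+R[:,2]*.017,(0,255,0)),(np.array([.4519,.0212,.028]),(255,0,255))):
  u=(proj(s,q)+.5-[235,180])*5;cv2.circle(im,(int(u[0]),int(u[1])),4,c,1)
cv2.imwrite('pics/b4.png',im);cv2.imwrite('pics/b4t.png',crop(t,280,190,120,120,5))
for n,u,v,z in(('fit',295.3,280.5+0,.028),):print(onz(s,u,v,z))
"
```

```text
[0.4526469  0.02113859 0.06573948] [294.41345548 271.10403195] tip [294.77866621 276.42697654] [341.4124272 268.5753623]
[0.45441725 0.05827602 0.048     ] [0.45369477 0.04294585 0.06      ] [0.45249064 0.01739559 0.08      ]
[0.4538525  0.03014888 0.028     ]
```

View pics/b4.png

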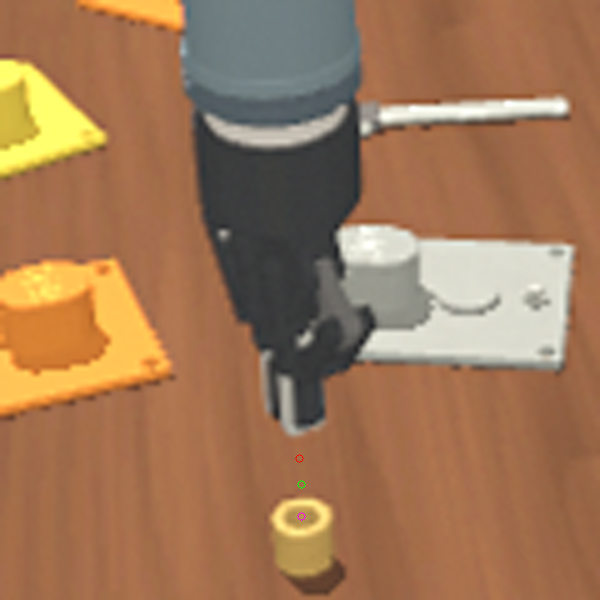

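View pics/b4t.png

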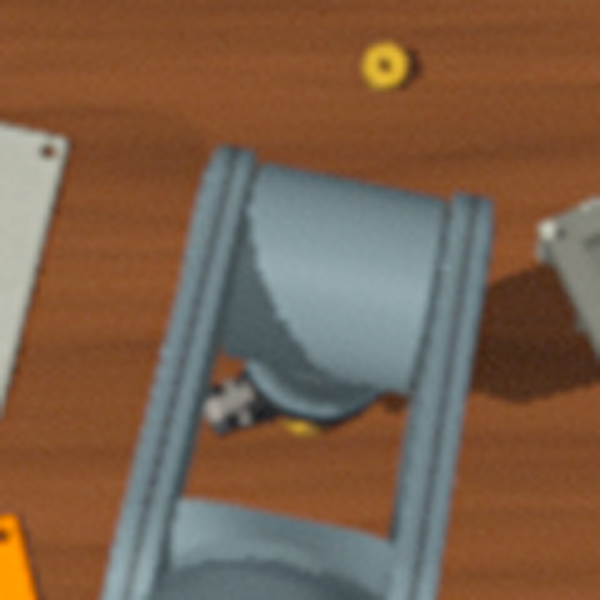

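```bash
python3 -c "
from h import *
s=get_image('side');t=get_image('top')
im=cv2.imread('pics/side0.png');
p=np.array([.1721,.5220,.2082]);Y=np.array([.3134,.9496,0])
for z in(.017,.004):
  for k in(-1,0,1):
    u=proj(s,p-[0,0,z]+k*Y*.0427);print(z,k,u,proj(t,p-[0,0,z]+k*Y*.0427))
cv2.imwrite('pics/c1.png',np.hstack([cv2.resize(im[60:170,130:240],None,fx=4,fy=4),cv2.resize(cv2.imread('pics/top0.png')[340:430,80:170],(360,440))]))
# light direction: boss top etc
"
```

```text
0.017 -1 [183.90574139 155.2209659 ] [156.96967216 379.94457697]
0.017 0 [189.69144069 149.58946718] [140.91293375 374.36890631]
0.017 1 [195.20777992 144.22014954] [124.92226276 368.81617743]
0.004 -1 [183.11019836 151.2619528 ] [155.43215505 380.22604644]
0.004 0 [188.94511178 145.69594899] [139.23306928 374.59924978]
0.004 1 [194.50699118 140.39039608] [123.10123957 368.99581469]
```

View pics/c1.png

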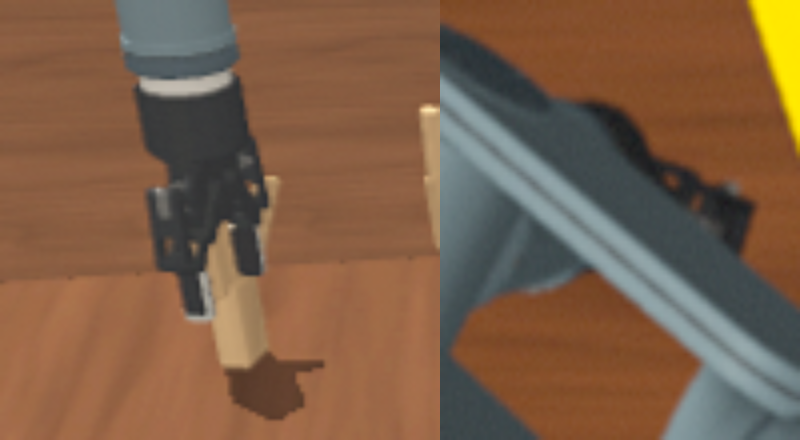

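```bash
python3 -c "
from h import *
s=get_image('side');t=get_image('top')
print('base',proj(s,[0,0,0]),proj(t,[0,0,0]))
c=onz(s,373.7,338,.06);sh=onz(s,380.5,367.6,0);l=(sh-c)/.06;print(c,sh,l)
# tip ray vs light ray
for a,b in(((294.2,266.8),(300,301.7)),((294.2,266.8),(298.7,302.5))):
  o1,r1=ray(s,*a);o2=onz(s,*b,0);r2=-l
  x=np.linalg.lstsq(np.stack([r1,-r2],1),o2-o1,rcond=None)[0];print(o1+r1*x[0],o2+r2*x[1])
cv2.imwrite('pics/c2.png',np.hstack([crop(s,30,180,150,190,2),crop(t,270,360,150,120,3)[:380]])) if 0 else None
cv2.imwrite('pics/c2.png',crop(s,250,250,100,80,8))
"
```

```text
base [109.4656535  315.59515166] [349.64237067 436.05486335]
[ 0.59794326 -0.22010335  0.06      ] [ 0.60892698 -0.24984326  0.        ] [ 0.18306193 -0.4956652  -1.        ]
[0.45271371 0.01989343 0.08021532] [0.44541642 0.01939036 0.07912882]
[0.45263042 0.01813059 0.08159093] [0.44178989 0.01738325 0.07997687]
```

View pics/c2.png

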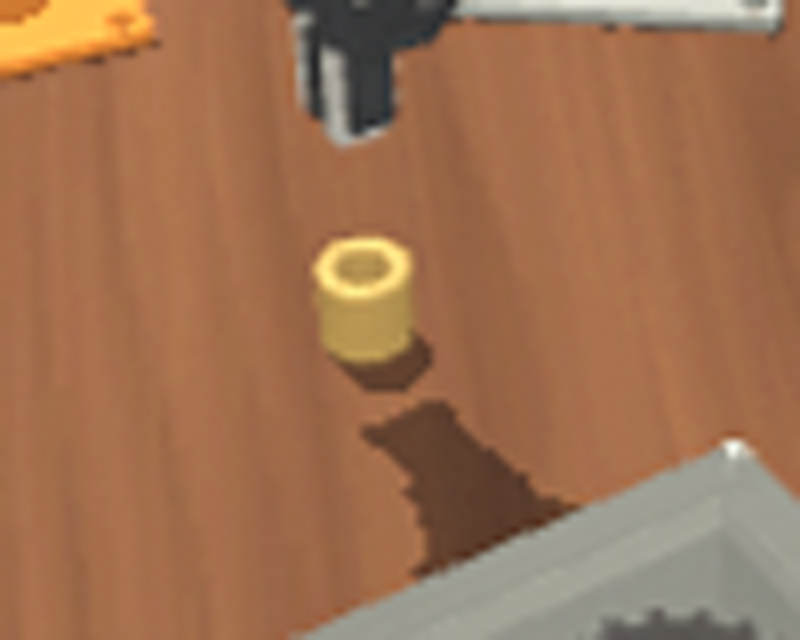

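The two views and the shadow put the real fingertips at the right xy but at z ≈ 0.080, where the readout implies 0.048. The real tool therefore ends about 32 mm short of what is reported. I'll reopen and go lower in small steps, watching the force and the pictures.

```bash
python3 -m inch '[[0,0,0,0,0,0,60],[0,0,0,0,0,0,100],[0,0,0,0,0,0,100],[0,0,0,0,0,0,100],[0,0,0,0,0,1,100]]'; python3 -m inch '[[0,0,0,0,0,1,100],[0,0,0,0,0,2,100],[0,0,0,0,0,3,100],[0,0,0,0,0,3.5,100],[0,0,0,0,0,3.5,100]]';python3 -c "
from h import *
go(.4519,.0212,.0,114.3)
s=get_image('side')
cv2.imwrite('pics/b5.png',crop(s,255,240,90,80,6))"
```

```text
time_s: 4.9
position: [0.4522, 0.0213, 0.0547]
ee_rot: [[-0.911, -0.411, 0.004], [-0.411, 0.911, 0.001], [-0.004, -0.001, -1.0]]
force: [-1.2, 0.2, 0.0]
width: 0.0802
time_s: 5.4
position: [0.4515, 0.0214, 0.0186]
ee_rot: [[-0.911, -0.411, 0.002], [-0.411, 0.911, 0.001], [-0.002, 0.001, -1.0]]
force: [-0.3, -0.4, 0.2]
width: 0.0854
t 5.4 pos [0.4515 0.0214 0.0186] F [-0.3 -0.4  0.2] w 0.0854 q [ -12.   18.  115.    0.   47. -126.]
turn [ 0.03  0.14 -0.01] shift cm [-0.02 -0.04  1.86]
```

View pics/b5.png

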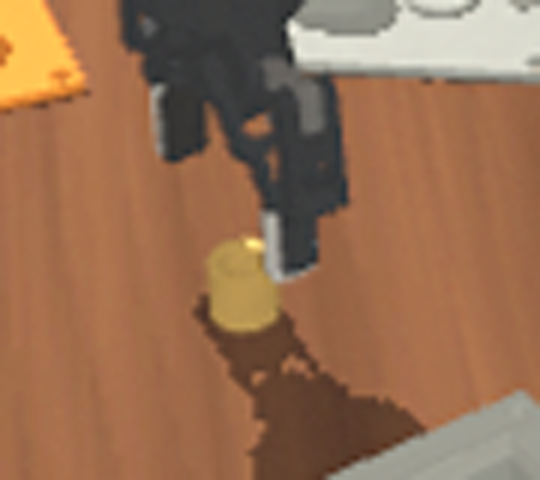

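```bash
python3 -m inch '[[0,0,0,0,0,0.5,100],[0,0,0,0,0,1,100],[0,0,0,0,0,1.5,100],[0,0,0,0,0,1.8,100],[0,0,0,0,0,1.8,100]]';python3 -c "
from h import *
go(.4519,.0212,.0,114.3)
s=get_image('side')
cv2.imwrite('pics/b6.png',crop(s,255,240,90,80,6))"
```

```text
time_s: 5.95
position: [0.4516, 0.0214, 0.0006]
ee_rot: [[-0.911, -0.411, 0.002], [-0.411, 0.911, 0.001], [-0.002, 0.0, -1.0]]
force: [-0.6, 0.0, 0.1]
width: 0.0853
t 5.95 pos [0.4516 0.0214 0.0006] F [-0.6  0.   0.1] w 0.0853 q [ -12.   20.  116.    0.   44. -126.]
turn [ 0.03  0.14 -0.01] shift cm [-0.01 -0.03  0.06]
```

View pics/b6.png

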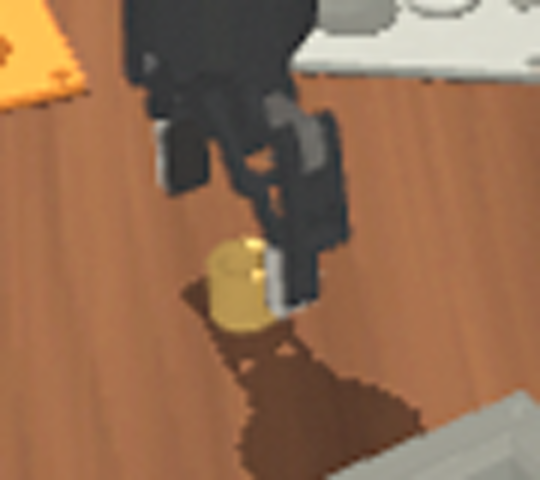

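```bash
python3 -m inch '[[0,0,0,0,0,0.3,100],[0,0,0,0,0,0.6,90],[0,0,0,0,0,0.6,60],[0,0,0,0,0,0.6,30],[0,0,0,0,0,0.6,10]]';python3 -m inch '[[0,0,0,0,0,0,10],[0,0,0,0,0,0,10],[0,0,0,0,0,0,10],[0,0,0,0,0,0,10],[0,0,0,0,0,0,10]]';python3 -c "
from h import *
go(.4519,.0212,.0,114.3)
s=get_image('side')
cv2.imwrite('pics/b7.png',crop(s,255,240,90,80,6))"
```

```text
time_s: 6.5
position: [0.4519, 0.0214, -0.0051]
ee_rot: [[-0.911, -0.411, 0.003], [-0.411, 0.911, 0.001], [-0.003, 0.0, -1.0]]
force: [-0.4, 0.1, -0.9]
width: 0.034
time_s: 7.0
position: [0.452, 0.0214, -0.0046]
ee_rot: [[-0.911, -0.412, 0.003], [-0.412, 0.911, 0.001], [-0.003, -0.0, -1.0]]
force: [-1.8, -0.5, 5.8]
width: 0.0271
t 7.0 pos [ 0.452   0.0214 -0.0046] F [-1.8 -0.5  5.8] w 0.0271 q [ -12.   21.  116.    0.   43. -126.]
turn [-0.01  0.18  0.01] shift cm [ 0.02 -0.02 -0.46]
```

View pics/b7.png

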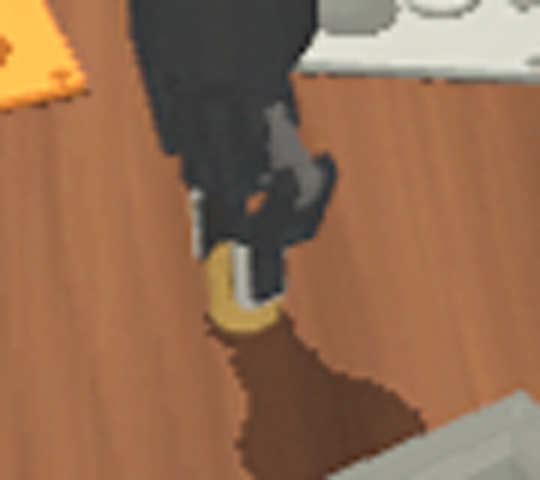

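```bash
python3 -m inch '[[0,0,0,0,0,0,10],[0,0,0,0,0,-0.2,10],[0,0,0,0,0,-0.5,10],[0,0,0,0,0,-1,10],[0,0,0,0,0,-1.5,10]]';python3 -c "
from h import *
go(.4519,.0212,.0,114.3)
s=get_image('side')
cv2.imwrite('pics/b8.png',crop(s,255,240,90,80,6))"
```

```text
time_s: 7.55
position: [0.4519, 0.0214, 0.0108]
ee_rot: [[-0.911, -0.412, 0.003], [-0.412, 0.911, 0.001], [-0.003, -0.0, -1.0]]
force: [0.4, -0.1, -0.6]
width: 0.0272
t 7.55 pos [0.4519 0.0214 0.0108] F [ 0.4 -0.1 -0.6] w 0.0272 q [ -12.   19.  115.    0.   46. -126.]
turn [-0.    0.17  0.  ] shift cm [ 0.01 -0.02  1.08]
```

View pics/b8.png

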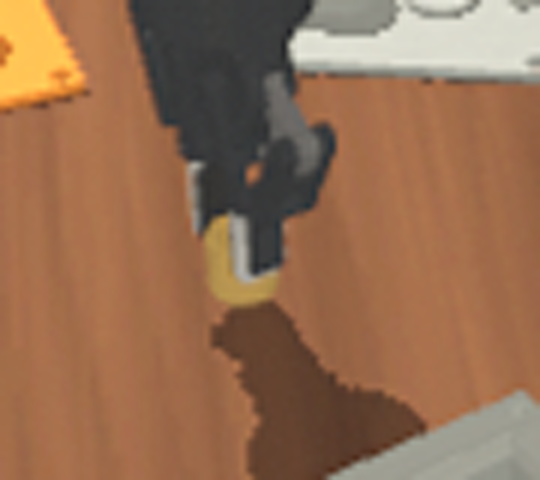

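The bush is held and rises with the fingers; its bottom is now at about TCP z + 5 mm. Lifting it, then carrying it toward the shaft.

```bash
python3 -m inch '[[0,0,0,0,0,-2,10],[0,0,0,0,0,-4,10],[0,0,0,0,0,-6,10],[0,0,0,0,0,-8.5,10],[0,0,0,0.5,-1,-10,10]]';python3 -c "
from h import *
go(.469,-.211,.12,114.3)"
```

```text
time_s: 8.1
position: [0.4523, 0.0106, 0.1134]
ee_rot: [[-0.911, -0.413, 0.006], [-0.413, 0.911, 0.001], [-0.006, -0.002, -1.0]]
force: [0.4, -1.0, -1.0]
width: 0.027
t 8.1 pos [0.4523 0.0106 0.1134] F [ 0.4 -1.  -1. ] w 0.027 q [ -13.   10.  109.    0.   61. -127.]
turn [-0.11  0.36  0.07] shift cm [  7.62 -20.87  -0.67]
```

```bash
python3 -m inch '[[0,0,0,1.2,-3,-0.3,10],[0,0,0,2.4,-6.5,-0.7,10],[0,0,0,4,-11,-0.7,10],[0,0,0,5.5,-15,-0.7,10],[0,0,0,6.5,-18,-0.7,10]]';python3 -m inch '[[0,0,0,0.5,-1,0,10],[0,0,0,1,-2,0,10],[0,0,0,1,-2.5,0,10],[0,0,0,1,-2.5,0,10],[0,0,0,1,-2.5,0,10]]';python3 -c "
from h import *
go(.469,-.211,.12,114.3)
s=get_image('side');t=get_image('top')
cv2.imwrite('pics/d1.png',np.hstack([crop(s,255,240,130,130,4),crop(t,385,220,70,130,4)]))"
```

```text
time_s: 8.6
position: [0.4674, -0.1829, 0.1208]
ee_rot: [[-0.911, -0.412, 0.007], [-0.412, 0.911, -0.0], [-0.007, -0.003, -1.0]]
force: [0.0, -0.2, -2.2]
width: 0.027
time_s: 9.1
position: [0.4685, -0.2086, 0.1207]
ee_rot: [[-0.911, -0.413, 0.007], [-0.413, 0.911, 0.0], [-0.007, -0.002, -1.0]]
force: [0.5, 0.8, -1.1]
width: 0.0269
t 9.1 pos [ 0.4685 -0.2086  0.1207] F [ 0.5  0.8 -1.1] w 0.0269 q [ -37.   15.  101.    0.   64. -151.]
turn [-0.14  0.38  0.07] shift cm [ 0.06 -0.24  0.07]
```

View pics/d1.png

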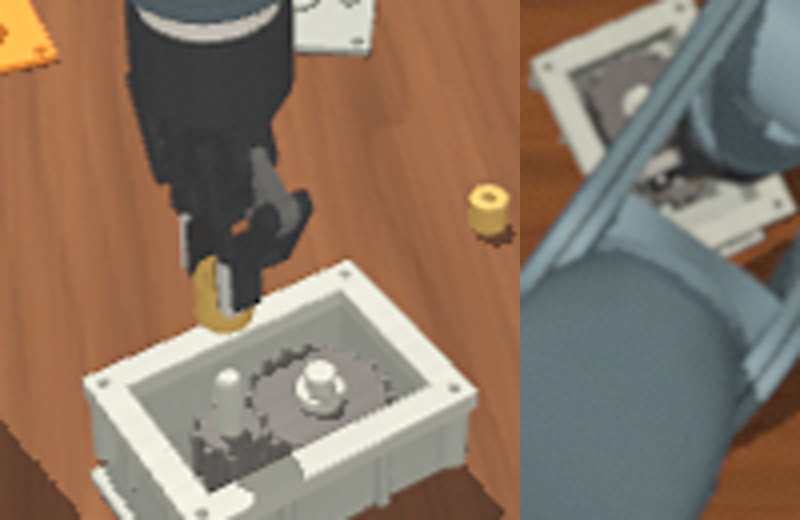

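```bash
python3 -c "
from h import *
s=get_image('side');
P=np.mean([get_state()['position'] for _ in range(5)],0);print(P)
for z in(.126-0.0,.14,.154): print(proj(s,[P[0],P[1],z]))
h=cv2.cvtColor(s['frame'],cv2.COLOR_RGB2HSV);m=cv2.inRange(h,(15,110,90),(32,255,255));m[:,:295]=0;m[:,325:]=0;m[:300]=0;m[330:]=0
for v in range(300,328):
  x=np.nonzero(m[v])[0]
  if len(x):print(v,x.min(),x.max())
# shaft tip
g=cv2.cvtColor(s['frame'],cv2.COLOR_RGB2GRAY);print('shaft pred',proj(s,[.46895,-.211,.084]),proj(s,[.46895,-.211,.06]))
for v in(334,338,342): print(v,g[v,300:325])
"
```

```text
[ 0.46855201 -0.20877307  0.12080676]
[310.71623554 317.88322036]
[310.5201048  312.76308812]
[310.32047268 307.55154995]
304 306 308
305 305 308
306 304 308
307 304 308
308 303 308
309 303 308
310 303 308
311 303 308
312 303 308
313 303 308
314 304 308
315 304 308
316 303 308
317 303 317
318 304 317
319 304 317
320 304 316
321 306 315
322 308 314
shaft pred [311.60294645 333.48852538] [311.91075777 341.63325446]
334 [149 146 144 144 144 144 145 143 147 197 239 244 243 247 202 151 146 122
  95  91 134 144 142 148 149]
338 [145 145 146 146 147 146 145 145 155 154 157 160 161 161 158 150 157 158
 137 145 148 148 147 147 148]
342 [145 145 145 145 145 146 144 146 149 153 157 159 159 159 156 151 145 142
 131 137 144 148 150 149 148]
```

```bash
python3 -c "
from h import *
go(.470,-.211,.084,114.3)"; python3 -m inch '[[0,0.3,0,-0.05,-0.28,0.8,10],[0,0.3,0,-0.05,-0.28,1.6,10],[0,0.3,0,-0.05,-0.28,2.5,10],[0,0.3,0,-0.05,-0.28,3.3,10],[0,0.3,0,-0.05,-0.28,3.3,10]]';python3 -c "
from h import *
go(.470,-.211,.12,114.3)
s=get_image('side');t=get_image('top')
cv2.imwrite('pics/d2.png',crop(s,275,270,80,90,6))
P=np.mean([get_state()['position'] for _ in range(5)],0);print(P,proj(s,P+[0,0,.019]),proj(s,P+[0,0,.005]))
h=cv2.cvtColor(s['frame'],cv2.COLOR_RGB2HSV);m=cv2.inRange(h,(15,110,90),(32,255,255));m[:,:295]=0;m[:,325:]=0;m[:310]=0;m[345:]=0
for v in range(300,345):
  x=np.nonzero(m[v])[0]
  if len(x):print(v,x.min(),x.max(),end='; ')
"
```

```text
t 9.25 pos [ 0.4686 -0.2088  0.1208] F [ 0.8 -0.2 -1.1] w 0.0272 q [ -37.   15.  100.    0.   64. -151.]
turn [-0.16  0.38  0.08] shift cm [-0.02 -0.25  3.68]
time_s: 9.75
position: [0.4693, -0.2103, 0.086]
ee_rot: [[-0.911, -0.413, -0.0], [-0.413, 0.911, 0.0], [0.0, 0.0, -1.0]]
force: [-0.3, 0.3, -1.5]
width: 0.0271
t 9.75 pos [ 0.4693 -0.2103  0.086 ] F [-0.3  0.3 -1.5] w 0.0271 q [ -37.   18.  102.   -0.   60. -151.]
turn [ 0.01 -0.02  0.07] shift cm [-0.03 -0.09 -3.4 ]
[ 0.47018934 -0.21099764  0.08740352] [311.91709436 325.5999863 ] [312.09749771 330.51287259]
317 309 309; 318 307 309; 319 305 309; 320 305 309; 321 304 309; 322 305 309; 323 306 309; 324 306 309; 325 306 309; 326 306 309; 327 306 309; 328 305 309; 329 305 309; 330 305 309; 331 306 318; 332 306 318; 333 306 317; 334 307 317; 335 308 315;
```

View pics/d2.png

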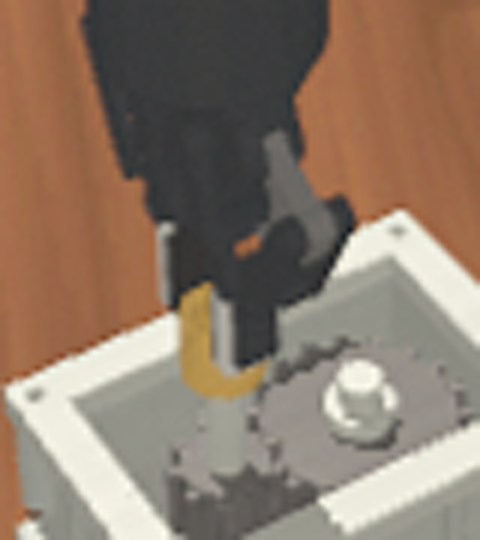

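The bush is centred over the shaft in the image: bush columns 306–318, shaft at about 311.6. Lowering gently with a 0.5 mm nudge in -x and watching the force.

```bash
python3 -m inch '[[0,0,0,0.04,0,0.3,10],[0,0,0,0.04,0,0.6,10],[0,0,0,0.04,0,0.9,10],[0,0,0,0.04,0,1.2,10],[0,0,0,0.04,0,1.2,10]]';python3 -c "
from h import *
go(.4695,-.211,.046,114.3)
s=get_image('side')
cv2.imwrite('pics/d3.png',crop(s,275,270,80,90,6))
P=np.mean([get_state()['position'] for _ in range(5)],0);print(P)"
```

```text
time_s: 10.35
position: [0.4696, -0.211, 0.0749]
ee_rot: [[-0.911, -0.413, 0.001], [-0.413, 0.911, -0.001], [-0.0, -0.001, -1.0]]
force: [-0.2, -0.4, -0.2]
width: 0.027
t 10.35 pos [ 0.4696 -0.211   0.0749] F [-0.2 -0.4 -0.2] w 0.027 q [ -37.   19.  103.   -0.   58. -151.]
turn [-0.07  0.03  0.08] shift cm [0.01 0.01 2.89]
[ 0.4696943  -0.21110044  0.07516022]
```

View pics/d3.png

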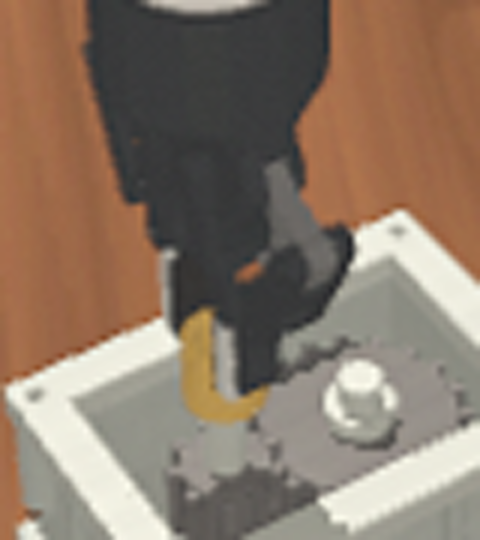

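```bash
python3 -m inch '[[0,0,0,0,0,0.3,10],[0,0,0,0,0,0.6,10],[0,0,0,0,0,0.9,10],[0,0,0,0,0,1.2,10],[0,0,0,0,0,1.2,10]]';python3 -c "
from h import *
go(.4695,-.211,.042,114.3)
"
```

```text
time_s: 10.9
position: [0.4694, -0.2108, 0.0626]
ee_rot: [[-0.911, -0.413, 0.0], [-0.413, 0.911, -0.001], [-0.0, -0.001, -1.0]]
force: [0.7, -0.6, -0.7]
width: 0.0271
t 10.9 pos [ 0.4694 -0.2108  0.0626] F [ 0.7 -0.6 -0.7] w 0.0271 q [ -37.   20.  104.   -0.   56. -151.]
turn [-0.03  0.01  0.07] shift cm [-0.   -0.02  2.06]
```

```bash
python3 -m inch '[[0,0,0,0,0,0.4,10],[0,0,0,0,0,0.8,10],[0,0,0,0,0,1.2,10],[0,0,0,0,0,1.6,10],[0,0,0,0,0,1.7,10]]';python3 -c "
from h import *
go(.4695,-.211,.042,114.3)
s=get_image('side')
cv2.imwrite('pics/d4.png',crop(s,275,270,80,90,6))
P=np.mean([get_state()['position'] for _ in range(5)],0);print(P)"
```

```text
time_s: 11.4
position: [0.469, -0.2106, 0.045]
ee_rot: [[-0.911, -0.413, -0.0], [-0.413, 0.911, 0.0], [0.0, 0.0, -1.0]]
force: [-0.2, 0.0, -1.2]
width: 0.027
t 11.4 pos [ 0.469  -0.2106  0.045 ] F [-0.2  0.  -1.2] w 0.027 q [ -37.   21.  105.   -0.   54. -151.]
turn [ 0.01 -0.02  0.07] shift cm [-0.03 -0.05  0.3 ]
[ 0.46907282 -0.2106682   0.04504875]
```

View pics/d4.png

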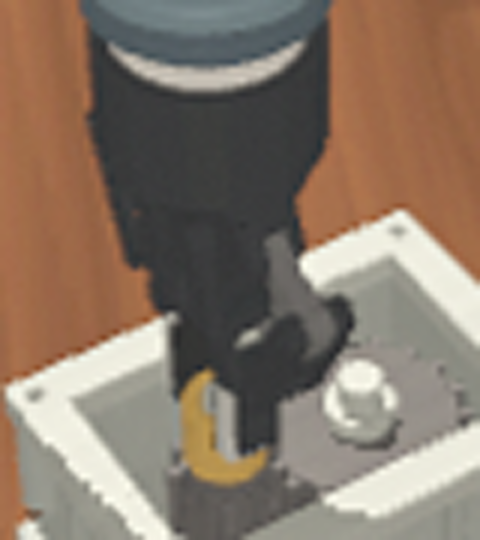

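```bash
python3 -m inch '[[0,0,0,0,0,0.1,10],[0,0,0,0,0,0.2,10],[0,0,0,0,0,0.3,10],[0,0,0,0,0,0.35,10],[0,0,0,0,0,0.35,10]]'
```

```text
time_s: 11.95
position: [0.4691, -0.2107, 0.0416]
ee_rot: [[-0.911, -0.413, -0.0], [-0.413, 0.911, -0.0], [0.0, 0.0, -1.0]]
force: [-0.2, -0.3, -0.3]
width: 0.0269
```

```bash
python3 -m inch '[[0,0,0,0,0,0.05,10],[0,0,0,0,0,0.1,10],[0,0,0,0,0,0.1,10],[0,0,0,0,0,0.1,10],[0,0,0,0,0,0.1,10]]'
```

```text
time_s: 12.45
position: [0.4691, -0.2108, 0.0414]
ee_rot: [[-0.911, -0.413, -0.0], [-0.413, 0.911, -0.0], [0.0, -0.0, -1.0]]
force: [-3.1, 0.4, 6.9]
width: 0.0267
```

Contact: 6.9 N upward, so the bush is seated. Releasing.

```bash
python3 -m inch '[[0,0,0,0,0,-0.05,36],[0,0,0,0,0,-0.05,45],[0,0,0,0,0,-0.05,50],[0,0,0,0,0,-0.05,50],[0,0,0,0,0,-0.05,50]]'; python3 -m inch '[[0,0,0,0,0,-1,50],[0,0,0,0,0,-2.5,50],[0,0,0,0,0,-4.5,60],[0,0,0,0,0,-7,80],[0,0,0,0,0,-9,100]]'; python3 -c "
from h import *
s=get_image('side');t=get_image('top')
cv2.imwrite('pics/d5.png',np.hstack([crop(s,275,290,80,90,6),crop(t,400,225,50,90,6)]))"
```

```text
time_s: 12.95
position: [0.4691, -0.2108, 0.0418]
ee_rot: [[-0.911, -0.413, -0.0], [-0.413, 0.911, -0.0], [0.0, -0.0, -1.0]]
force: [-0.5, -0.9, -0.1]
width: 0.0426
time_s: 13.45
position: [0.4694, -0.2109, 0.1338]
ee_rot: [[-0.911, -0.413, 0.001], [-0.413, 0.911, -0.001], [-0.0, -0.001, -1.0]]
force: [0.3, -0.6, 0.1]
width: 0.0779
```

View pics/d5.png

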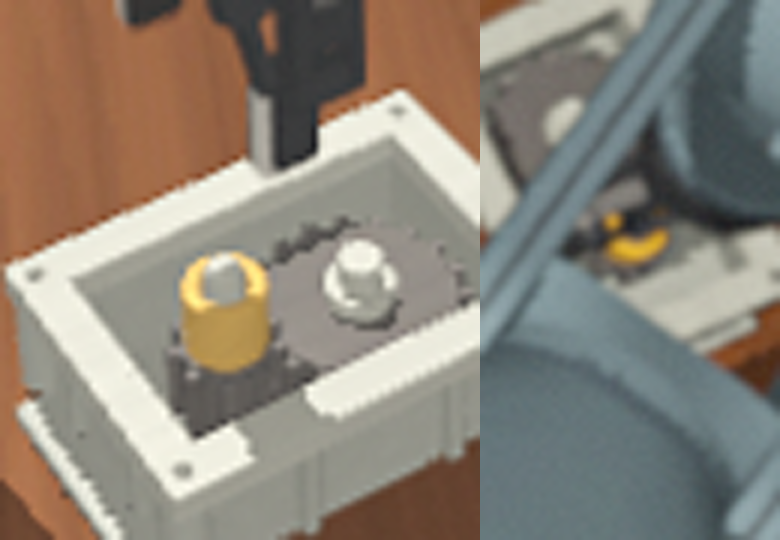

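The bush sits upright on the pinion with the shaft end through it, at side crop (225,310). Now to the cover boss.

```bash
python3 -c "
from h import *
go(.5129,.2461,.10,76.75)"
```

```text
t 13.55 pos [ 0.471  -0.2121  0.1354] F [-0.1 -0.6  0.7] w 0.0851 q [ -37.   15.   99.   -0.   66. -151.]
turn [-0.28  0.28 37.63] shift cm [-22.72  40.02   3.36]
```

```bash
python3 -m inch '[[0,0,4,-1.5,2.5,0,100],[0,0,9,-3.5,6,0,100],[0,0,15,-6,10,0,100],[0,0,21,-8.5,14.5,0,100],[0,0,26,-11,19,0,100]]'; python3 -c "
from h import *
go(.5129,.2461,.10,76.75)"
```

```text
time_s: 14.05
position: [0.4921, 0.0052, 0.1341]
ee_rot: [[-0.999, 0.033, 0.005], [0.033, 0.999, -0.004], [-0.005, -0.004, -1.0]]
force: [1.7, 0.3, 0.4]
width: 0.0852
t 14.05 pos [0.4921 0.0052 0.1341] F [1.7 0.3 0.4] w 0.0852 q [ -12.   13.  102.   -0.   65. -100.]
turn [-0.2   0.3  11.35] shift cm [-1.27 24.16  3.32]
```

```bash
python3 -m inch '[[0,0,3,-0.3,4,0,100],[0,0,6,-0.6,8.5,0,100],[0,0,9,-0.9,13,0,100],[0,0,11.3,-1.1,17.5,1,100],[0,0,11.3,-1.3,21,2,100]]'; python3 -m inch '[[0,0,0,0,1,0,100],[0,0,0,0,2,0,100],[0,0,0,0,2.5,0,100],[0,0,0,0,2.5,0,100],[0,0,0,0,2.5,0,100]]';python3 -c "
from h import *
go(.5129,.2461,.04,76.75)
s=get_image('side');t=get_image('top')
cv2.imwrite('pics/e1.png',np.hstack([crop(s,265,160,100,110,4),crop(t,220,190,100,110,4)]))"
```

```text
time_s: 14.55
position: [0.5117, 0.2171, 0.1128]
ee_rot: [[-0.974, 0.228, 0.005], [0.228, 0.974, -0.004], [-0.006, -0.003, -1.0]]
force: [0.7, -0.6, -0.1]
width: 0.0856
time_s: 15.05
position: [0.5178, 0.2403, 0.1131]
ee_rot: [[-0.973, 0.23, 0.005], [0.23, 0.973, -0.004], [-0.006, -0.003, -1.0]]
force: [0.4, 0.0, -0.2]
width: 0.0854
t 15.05 pos [0.5178 0.2403 0.1131] F [ 0.4  0.  -0.2] w 0.0854 q [ 14.  21.  93.  -0.  66. -63.]
turn [-0.16  0.35 -0.02] shift cm [0.65 0.47 7.3 ]
```

View pics/e1.png

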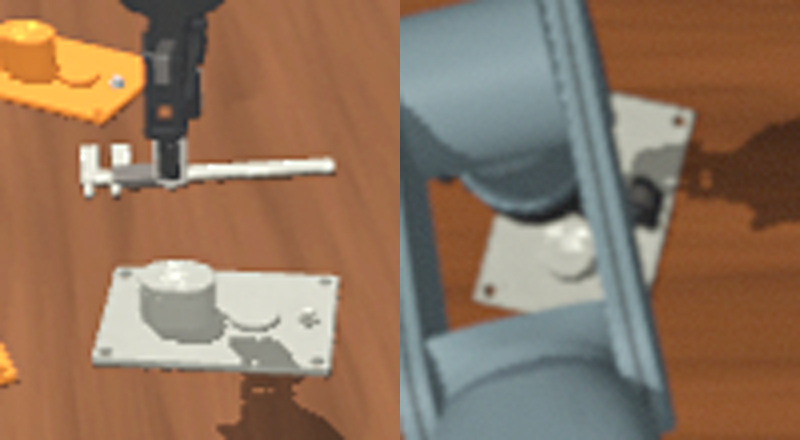

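Boss at side crop (178,295), plate clear, fingers still high above it. Fixing the tilt and xy, then lowering in stages.

```bash
python3 -m inch '[[0,0.3,0,0.3,0.3,1.5,100],[-0.15,0.35,0,0.65,0.47,3,100],[-0.15,0.35,0,0.65,0.47,4.5,100],[-0.15,0.35,0,0.65,0.47,6,100],[-0.15,0.35,0,0.65,0.47,6,100]]';python3 -c "
from h import *
go(.5129,.2461,.04,76.75)
s=get_image('side');go(.5129,.2461,-.003,76.75)
cv2.imwrite('pics/e2.png',crop(s,265,180,100,90,6))"
```

```text
time_s: 15.65
position: [0.5105, 0.2454, 0.05]
ee_rot: [[-0.973, 0.23, -0.006], [0.231, 0.973, -0.001], [0.005, -0.003, -1.0]]
force: [-0.8, 0.1, -0.4]
width: 0.0854
t 15.65 pos [0.5105 0.2454 0.05  ] F [-0.8  0.1 -0.4] w 0.0854 q [ 14.  25.  97.   0.  58. -62.]
turn [-0.14 -0.29 -0.08] shift cm [-0.22  0.13  1.  ]
t 15.7 pos [0.5114 0.2456 0.0514] F [0.2 0.8 0.2] w 0.0854 q [ 14.  25.  97.   0.  58. -62.]
turn [-0.09 -0.19 -0.07] shift cm [-0.15  0.09  5.43]
```

View pics/e2.png

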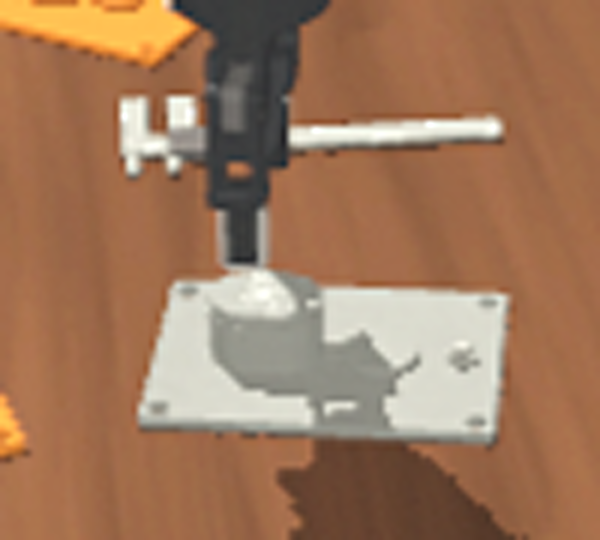

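```bash
python3 -m inch '[[0,0,0,-0.1,0.1,1.2,100],[0,0,0,-0.1,0.1,2.4,100],[0,0,0,-0.1,0.1,3.6,100],[0,0,0,-0.1,0.1,4.4,100],[0,0,0,-0.1,0.1,4.4,100]]';python3 -c "
from h import *
s=get_image('side');go(.5129,.2461,-.003,76.75)
cv2.imwrite('pics/e3.png',crop(s,265,180,100,90,6))"
```

```text
time_s: 16.2
position: [0.5113, 0.246, 0.0057]
ee_rot: [[-0.973, 0.23, -0.007], [0.23, 0.973, -0.002], [0.006, -0.003, -1.0]]
force: [-0.8, -0.1, 1.0]
width: 0.0857
t 16.25 pos [0.5119 0.2462 0.0065] F [-0.  -0.7 -0.5] w 0.0854 q [ 14.  29.  99.   0.  53. -62.]
turn [-0.14 -0.28 -0.07] shift cm [-0.11  0.02  0.95]
```

View pics/e3.png

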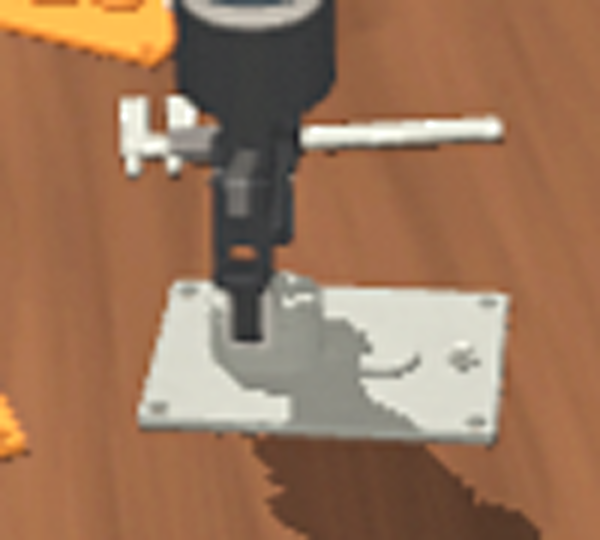

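```bash
python3 -m inch '[[-0.1,-0.2,0,-0.1,0,0.4,100],[-0.15,-0.3,0,-0.1,0,0.8,100],[-0.15,-0.3,0,-0.1,0,1.2,100],[-0.15,-0.3,0,-0.1,0,1.2,100],[-0.15,-0.3,0,-0.1,0,1.2,90]]';python3 -m inch '[[0,0,0,0,0,0,70],[0,0,0,0,0,0,50],[0,0,0,0,0,0,40],[0,0,0,0,0,0,30],[0,0,0,0,0,0,25]]';python3 -c "
from h import *
s=get_image('side');go(.5129,.2461,-.006,76.75)
cv2.imwrite('pics/e4.png',crop(s,265,180,100,90,6))"
```

```text
time_s: 16.75
position: [0.5128, 0.246, -0.0055]
ee_rot: [[-0.973, 0.23, 0.0], [0.23, 0.973, 0.0], [-0.0, 0.0, -1.0]]
force: [0.6, 0.2, 1.0]
width: 0.0772
time_s: 17.25
position: [0.5133, 0.2462, -0.005]
ee_rot: [[-0.973, 0.23, 0.002], [0.23, 0.973, 0.0], [-0.001, 0.001, -1.0]]
force: [-0.3, 1.4, 4.6]
width: 0.0387
t 17.3 pos [ 0.5133  0.2461 -0.005 ] F [0.3 0.7 4.7] w 0.0391 q [ 14.  30.  99.   0.  51. -62.]
turn [ 0.05  0.08 -0.06] shift cm [ 0.04 -0.01  0.1 ]
```

View pics/e4.png

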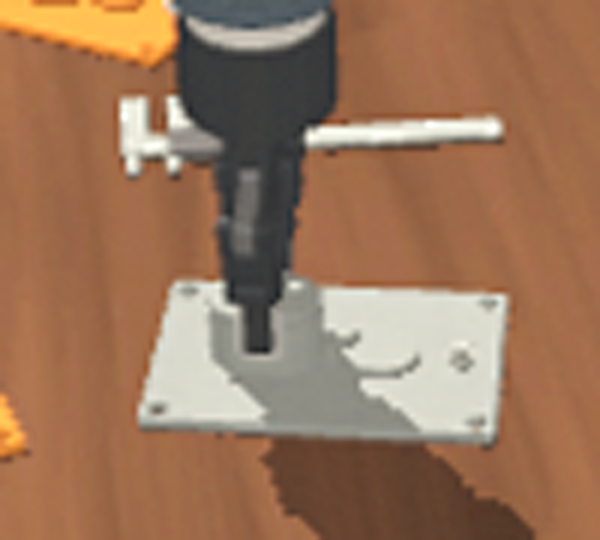

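The jaws hold the boss flats at crop (257,330), width 39 mm. Lifting a little and checking the level.

```bash
python3 -m inch '[[0,0,0,0,0,0,10],[0,0,0,0,0,0,10],[0,0,0,0,0,-0.5,10],[0,0,0,0,0,-1.2,10],[0,0,0,0,0,-2,10]]';python3 -m inch '[[0,0,0,0,0,-1,10],[0,0,0,0,0,-2.5,10],[0,0,0,0,0,-4,10],[0,0,0,0,0,-5,10],[0,0,0,0,0,-5,10]]';python3 -c "
from h import *
s=get_image('side');t=get_image('top');go(.4689,-.2109,.12,114.3)
cv2.imwrite('pics/e5.png',np.hstack([crop(s,265,160,100,100,4),crop(t,220,190,100,100,4)]))"
```

```text
time_s: 17.8
position: [0.5124, 0.2459, 0.0148]
ee_rot: [[-0.973, 0.23, -0.0], [0.23, 0.973, -0.0], [0.0, -0.0, -1.0]]
force: [0.1, -0.2, -3.0]
width: 0.0388
time_s: 18.3
position: [0.5137, 0.2463, 0.0668]
ee_rot: [[-0.973, 0.23, 0.003], [0.23, 0.973, 0.001], [-0.003, 0.002, -1.0]]
force: [1.1, -0.2, -4.0]
width: 0.0392
t 18.4 pos [0.5123 0.2459 0.0649] F [ 0.5 -0.  -3.6] w 0.0387 q [ 14.  24.  96.   0.  60. -62.]
turn [ 0.000e+00 -2.000e-02 -3.762e+01] shift cm [ -6.3  -45.45  -5.51]
```

View pics/e5.png

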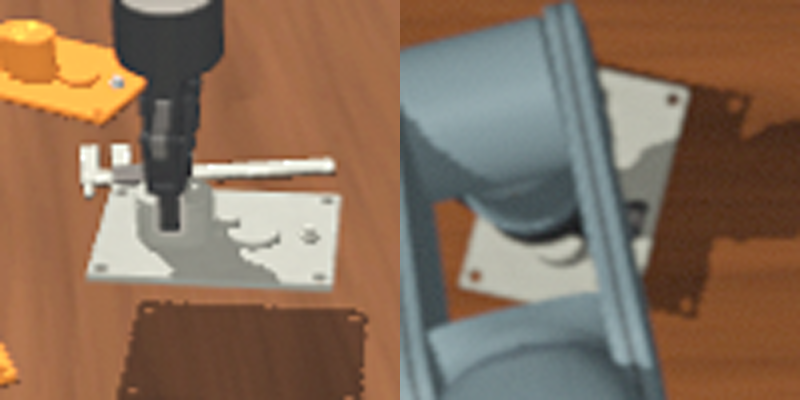

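It lifts level, with about 3.7 N of weight on the wrist. Carrying it over.

```bash
python3 -m inch '[[0,0,-2,0,-0.5,-1.5,10],[0,0,-5,-0.3,-2,-3,10],[0,0,-9,-0.7,-5,-4.5,10],[0,0,-13,-1.2,-8.5,-5.5,10],[0,0,-17,-1.8,-12.5,-5.5,10]]'; python3 -c "
from h import *
go(.4689,-.2109,.12,114.3)"
```

```text
time_s: 18.9
position: [0.5013, 0.1196, 0.1205]
ee_rot: [[-0.998, -0.069, 0.001], [-0.069, 0.998, 0.0], [-0.001, 0.0, -1.0]]
force: [1.8, -0.4, -3.3]
width: 0.0386
t 18.9 pos [0.5013 0.1196 0.1205] F [ 1.8 -0.4 -3.3] w 0.0386 q [  1.  16. 100.   0.  64. -93.]
turn [-1.000e-02  7.000e-02 -2.036e+01] shift cm [  5.51 -32.75   0.04]
```

```bash
python3 -m inch '[[0,0,-4,0.7,-4,0,10],[0,0,-8,1.4,-8,0,10],[0,0,-12,2.1,-12,0,10],[0,0,-16,2.9,-16,0,10],[0,0,-19,3.5,-20,0,10]]'; python3 -c "
from h import *
go(.4689,-.2109,.12,114.3)"
```

```text
time_s: 19.4
position: [0.4789, -0.0836, 0.1197]
ee_rot: [[-0.92, -0.392, -0.0], [-0.392, 0.92, 0.001], [0.0, 0.001, -1.0]]
force: [0.9, 0.4, -3.9]
width: 0.0389
t 19.4 pos [ 0.4789 -0.0836  0.1197] F [ 0.9  0.4 -3.9] w 0.0389 q [ -23.   13.  104.    0.   63. -136.]
turn [ 0.05 -0.   -1.2 ] shift cm [  5.91 -11.31  -0.04]
```

```bash
python3 -m inch '[[0,0,-0.6,1.7,-3.2,0,10],[0,0,-1.2,3.4,-6.4,0,10],[0,0,-1.2,4.9,-9.4,0,10],[0,0,-1.2,5.7,-11,0,10],[0,0,-1.2,5.9,-11.3,0,10]]'; python3 -m inch '[[0,0,0,0,0,0,10],[0,0,0,0,0,0,10],[0,0,0,0,0,0,10],[0,0,0,0,0,0,10],[0,0,0,0,0,0,10]]';python3 -c "
from h import *
go(.4689,-.2109,.12,114.3)
s=get_image('side');t=get_image('top')
cv2.imwrite('pics/f1.png',np.hstack([crop(s,245,240,140,130,3),crop(t,370,205,110,130,3)]))"
```

```text
time_s: 19.9
position: [0.4683, -0.2129, 0.1186]
ee_rot: [[-0.913, -0.409, -0.002], [-0.409, 0.913, 0.001], [0.001, 0.001, -1.0]]
force: [-0.0, 1.4, -2.9]
width: 0.0387
time_s: 20.4
position: [0.4684, -0.2122, 0.1187]
ee_rot: [[-0.912, -0.41, -0.001], [-0.41, 0.912, 0.001], [0.001, 0.001, -1.0]]
force: [-0.1, 1.1, -3.0]
width: 0.039
t 20.4 pos [ 0.4684 -0.2122  0.1187] F [-0.1  1.1 -3. ] w 0.039 q [ -37.   16.  100.   -0.   64. -151.]
turn [ 0.08 -0.06 -0.1 ] shift cm [-0.1   0.1  -0.13]
```

View pics/f1.png

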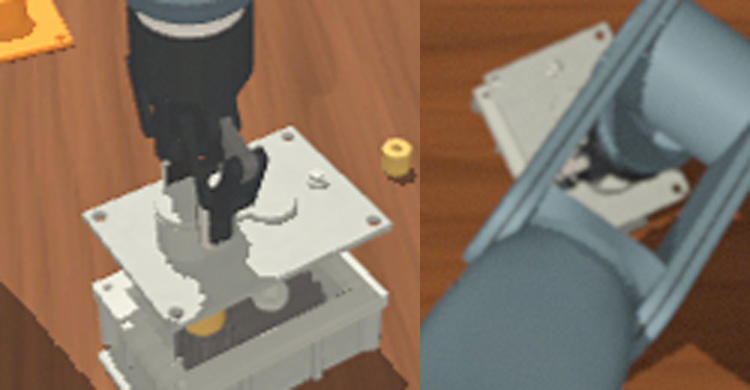

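```bash
cat > m.py <<'E'
from h import *
import sys,json
def meas(s,t,S,T,zu):
    # S: 4 approx side px, T: dict hole->approx top px
    q=[dark2(s,*p) for p in S];print('side shift',np.round(np.array(q)-S,1).tolist())
    F=f(s);K=np.array([[F,0,s['cx']],[0,F,s['cy']],[0,0,1.]])
    O=np.array([(a,b,0) for a,b in L])
    ok,rv,tv=cv2.solvePnP(O,np.array(q),K,None);Rc=cv2.Rodrigues(rv)[0]
    M=s['cam_to_world'];D=np.diag([1,-1,-1]);Rw=M[:3,:3]@D@Rc;c=M[:3,:3]@D@tv[:,0]+M[:3,3]
    print('PnP z axis',np.round(Rw[:,2],3),'c',np.round(c,4),'yaw',np.degrees(np.arctan2(Rw[1,0],Rw[0,0])))
    P=[onz(s,*p,zu+.006)[:2] for p in q];a,c,r=fit(L,P);print('side@z',a,c,np.round(r*1e3,1).tolist())
    qt={k:dark2(t,*p) for k,p in T.items()}
    for k in qt: print(k,'topshift',np.round(np.array(qt[k])-T[k],1),'tri',np.round(tri(t,qt[k],s,q[k])[0],4),round(tri(t,qt[k],s,q[k])[1]*1e3,1))
    if len(qt)>1:
        a,c,r=fit([L[k] for k in qt],[onz(t,*qt[k],zu+.006)[:2] for k in qt]);print('top@z',a,c,np.round(r*1e3,1).tolist())
    print('target 24.27 (.4963,-.1987)')
E
python3 - <<'E'
from m import *
s=get_image('side');t=get_image('top')
S=[(245+x/3-.3,240+y/3-.3) for x,y in [(288,135),(99,215),(176,312),(373,219)]]
T={k:(370+(x-420)/3-.3,205+y/3-.3) for k,(x,y) in {0:(494,78),2:(677,187),3:(601,32)}.items()}
meas(s,t,S,T,.1187+.0055)
E
```

```text
side shift [[-0.1, 0.7], [0.0, 0.6], [0.2, 0.7], [0.2, 0.8]]
PnP z axis [ 0.009 -0.     1.   ] c [ 0.4953 -0.2009  0.1289] yaw 24.499221368859626
side@z 24.18275903192982 [ 0.49506229 -0.20230256] [[-0.5, -0.3], [0.1, 0.3], [0.7, 0.3], [-0.3, -0.3]]
0 topshift [0. 0.] tri [ 0.5453 -0.1204  0.1272] 2.9
2 topshift [-0.1  0.4] tri [ 0.4468 -0.2793  0.1291] 0.7
3 topshift [-0.5  1. ] tri [ 0.5861 -0.2162  0.1282] 0.2
top@z 23.841166967494388 [ 0.49572934 -0.1996303 ] [[1.3, 1.5], [-0.3, -1.5], [-1.0, -0.0]]
target 24.27 (.4963,-.1987)
```

Level (tilt ≈ 0.5°) and within about 2.5 mm sideways. Correcting and lowering to just above the shaft.

```bash
python3 -c "
from h import *
go(.4693,-.2107,.09,114.3)";python3 -m inch '[[0,0,-0.1,-0.05,0.1,0.6,10],[0,0,-0.1,-0.1,0.15,1.2,10],[0,0,-0.1,-0.1,0.15,1.9,10],[0,0,-0.1,-0.1,0.15,2.6,10],[0,0,-0.1,-0.1,0.15,2.8,10]]';python3 -m inch '[[0,0,0,0,0,0,10],[0,0,0,0,0,0,10],[0,0,0,0,0,0,10],[0,0,0,0,0,0,10],[0,0,0,0,0,0,10]]';python3 -c "
from h import *
go(.4693,-.2107,.09,114.3)
s=get_image('side');t=get_image('top')
cv2.imwrite('pics/f2.png',np.hstack([crop(s,245,250,140,130,3),crop(t,370,205,110,130,3)]))"
```

```text
t 20.6 pos [ 0.4684 -0.2127  0.1187] F [-0.  -0.2 -3.2] w 0.0391 q [ -37.   16.  100.   -0.   64. -151.]
turn [ 0.07 -0.06 -0.14] shift cm [-0.17  0.14  2.87]
time_s: 21.1
position: [0.468, -0.2105, 0.0894]
ee_rot: [[-0.912, -0.411, -0.003], [-0.411, 0.912, 0.002], [0.002, 0.003, -1.0]]
force: [0.2, -0.1, -4.4]
width: 0.0386
time_s: 21.6
position: [0.4681, -0.2106, 0.0897]
ee_rot: [[-0.912, -0.411, -0.003], [-0.411, 0.912, 0.002], [0.002, 0.003, -1.0]]
force: [-0.7, -0.4, -3.8]
width: 0.0391
t 21.6 pos [ 0.4681 -0.2106  0.0897] F [-0.7 -0.4 -3.8] w 0.0391 q [ -37.   18.  102.   -0.   60. -151.]
turn [ 0.15 -0.1  -0.04] shift cm [-0.1  -0.06 -0.03]
```

View pics/f2.png

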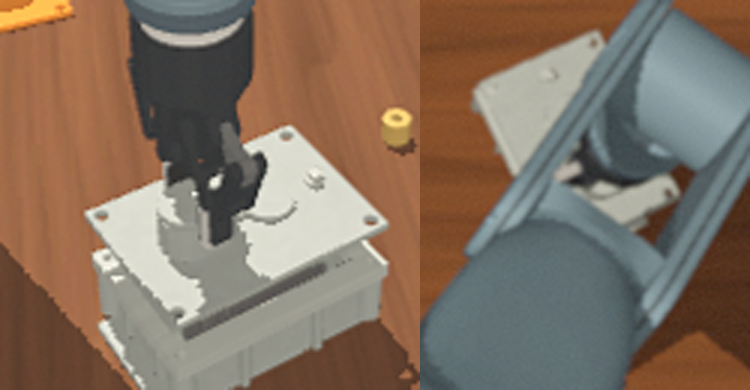

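Run:
```python
from m import *
s=get_image('side');t=get_image('top')
S=[(245+x/3-.3,250+y/3-.0) for x,y in [(287,135),(101,215),(178,313),(371,219)]]
T={k:(370+(x-420)/3-.3,205+y/3) for k,(x,y) in {2:(671,192),3:(595,41)}.items()}
P=np.mean([get_state()['position'] for _ in range(5)],0);print(P)
meas(s,t,S,T,P[2]+.004)
```

```text
[ 0.46795254 -0.21046991  0.08948619]
side shift [[-0.4, 0.1], [0.1, -0.1], [-0.5, 0.3], [-0.2, 0.4]]
PnP z axis [ 0.011 -0.007  1.   ] c [ 0.4947 -0.1987  0.0992] yaw 24.45685162344533
side@z 24.120354602679996 [ 0.49455362 -0.19900137] [[-0.6, -0.0], [0.2, 0.8], [0.4, -0.5], [-0.0, -0.3]]
2 topshift [-0.4  1.4] tri [ 0.4444 -0.2792  0.1007] 3.6
3 topshift [-0.6  0.3] tri [ 0.5852 -0.2154  0.0998] 0.2
top@z 24.219261821591545 [ 0.49285119 -0.20053282] [[-1.5, -0.7], [1.5, 0.7]]
target 24.27 (.4963,-.1987)
```

```bash
python3 -m inch '[[0.05,-0.05,0,-0.1,-0.02,0,10],[0.1,-0.1,0,-0.17,-0.03,0.4,10],[0.1,-0.1,0,-0.17,-0.03,0.8,10],[0.1,-0.1,0,-0.17,-0.03,1.2,10],[0.1,-0.1,0,-0.17,-0.03,1.5,10]]';python3 -m inch '[[0,0,0,0,0,0,10],[0,0,0,0,0,0,10],[0,0,0,0,0,0,10],[0,0,0,0,0,0,10],[0,0,0,0,0,0,10]]';python3 -c "
from h import *
go(.4697,-.2101,.0725,114.3)
s=get_image('side');t=get_image('top')
cv2.imwrite('pics/f3.png',np.hstack([crop(s,245,250,140,130,3),crop(t,370,205,110,130,3)]))"
```

```text
time_s: 22.3
position: [0.4693, -0.2098, 0.0738]
ee_rot: [[-0.912, -0.411, -0.001], [-0.411, 0.912, 0.002], [0.001, 0.002, -1.0]]
force: [0.4, -0.7, -4.0]
width: 0.0392
time_s: 22.8
position: [0.4695, -0.2099, 0.074]
ee_rot: [[-0.912, -0.411, -0.001], [-0.411, 0.912, 0.001], [0.0, 0.002, -1.0]]
force: [-0.3, 0.2, -3.8]
width: 0.039
t 22.8 pos [ 0.4695 -0.2099  0.074 ] F [-0.3  0.2 -3.8] w 0.039 q [ -37.   19.  103.    0.   58. -151.]
turn [ 0.09 -0.03 -0.04] shift cm [-0.01 -0.03  0.15]
```

View pics/f3.png

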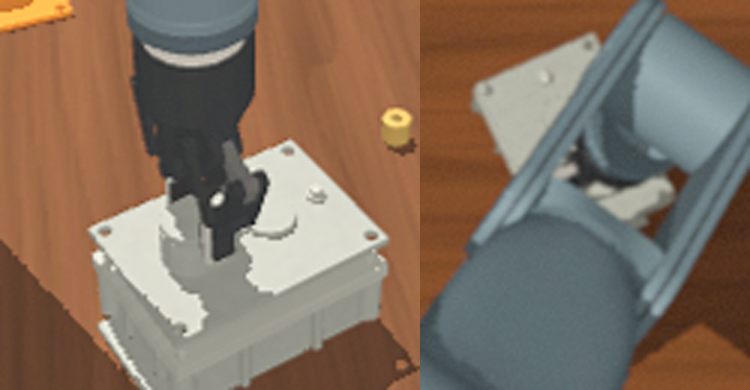

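Run:
```python
from m import *
s=get_image('side');t=get_image('top')
S=[(245+x/3-.4,250+y/3-.0) for x,y in [(288,151),(106,231),(182,329),(371,235)]]
T={k:(370+(x-420)/3-.4,205+y/3) for k,(x,y) in {0:(489,90),3:(591,43)}.items()}
P=np.mean([get_state()['position'] for _ in range(5)],0);print(P)
meas(s,t,S,T,P[2]+.004)
im=np.hstack([crop(s,262,285,120,90,6)])
for q in S:
    u=(np.array(dark2(s,*q))+.5-[262,285])*6;cv2.circle(im,(int(u[0]),int(u[1])),3,(0,0,255),1)
c,a=np.array([.4963,-.1987]),np.radians(24.27);R=np.array([[np.cos(a),-np.sin(a)],[np.sin(a),np.cos(a)]])
for l in L:
    x=c+R@l;u=(proj(s,[x[0],x[1],P[2]+.010])+.5-[262,285])*6;cv2.circle(im,(int(u[0]),int(u[1])),3,(0,160,0),1)
cv2.imwrite('pics/f4.png',im)
cv2.imwrite('pics/f4t.png',crop(t,380,205,80,80,7))
```

```text
[ 0.46937886 -0.20987491  0.07390887]
side shift [[-0.1, -0.4], [-0.3, -0.3], [-0.3, -0.1], [0.1, 0.0]]
PnP z axis [ 0.012 -0.008  1.   ] c [ 0.4964 -0.1975  0.0833] yaw 24.69063492433356
side@z 24.299825685782995 [ 0.49621904 -0.19813131] [[-0.3, 0.1], [-0.1, 0.7], [0.8, -0.3], [-0.4, -0.5]]
0 topshift [-0.1 -0.4] tri [ 0.5444 -0.1203  0.0846] 0.2
3 topshift [-1.   0.3] tri [ 0.5871 -0.2132  0.0831] 0.2
top@z 24.548215660458904 [ 0.49623088 -0.19852516] [[0.2, -0.5], [-0.2, 0.5]]
target 24.27 (.4963,-.1987)
```

View pics/f4.png

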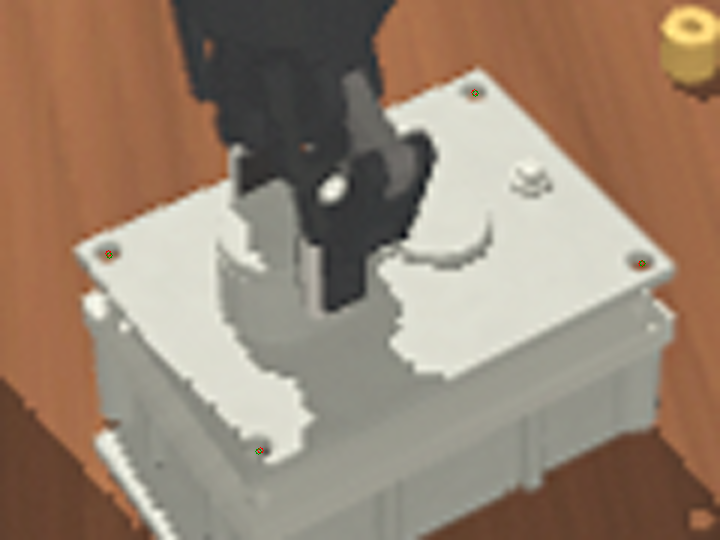

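View pics/f4t.png

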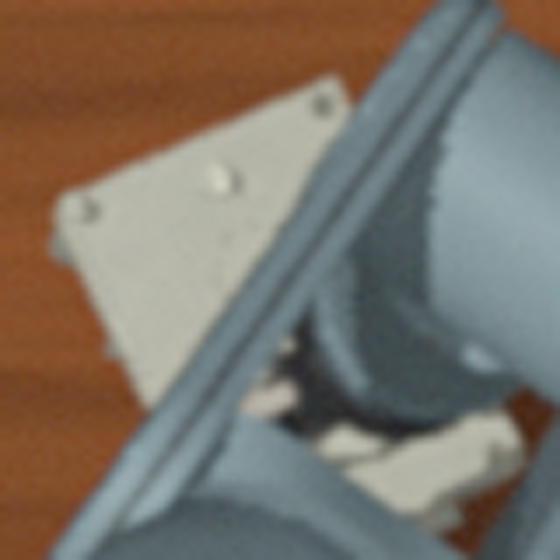

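All four holes lie within about 1 mm of target (red measured, green wanted), with the underside about 17 mm above the rim. A last small trim (1 mm lower, 0.4 mm in -y), then settle.

```bash
python3 -m inch '[[0.05,0,0,0,-0.02,0.05,10],[0.05,0,0,0.01,-0.04,0.1,10],[0.05,0,0,0.01,-0.04,0.15,10],[0.05,0,0,0.01,-0.04,0.15,10],[0.05,0,0,0.01,-0.04,0.15,10]]';python3 -m inch '[[0,0,0,0,0,0,10],[0,0,0,0,0,0,10],[0,0,0,0,0,0,10],[0,0,0,0,0,0,10],[0,0,0,0,0,0,10]]'
python3 - <<'E'
from m import *
s=get_image('side');t=get_image('top')
S=[(340.5,299.5),(279.5,326.2),(305,359),(368.5,328)]
T={0:(392,234.5),3:(425.6,219.5)}
meas(s,t,S,T,.0765)
for _ in range(2): get_image('side');x=get_state();print(x['position'],x['force'],np.abs(x['qd']).max(),x['width'],x['time_s'])
cv2.imwrite('pics/g.png',crop(s,262,260,120,110,6))
E
```

```text
time_s: 23.5
position: [0.4694, -0.2103, 0.0724]
ee_rot: [[-0.912, -0.411, -0.001], [-0.411, 0.912, 0.001], [0.001, 0.001, -1.0]]
force: [-0.1, 1.0, -3.8]
width: 0.0389
time_s: 24.0
position: [0.4694, -0.2103, 0.0724]
ee_rot: [[-0.912, -0.411, -0.001], [-0.411, 0.912, 0.001], [0.001, 0.001, -1.0]]
force: [-0.2, -0.3, -4.4]
width: 0.0391
side shift [[0.1, 1.1], [0.2, 1.2], [0.3, 1.4], [-0.1, 1.2]]
PnP z axis [ 0.017 -0.009  1.   ] c [ 0.4965 -0.198   0.0816] yaw 24.817840488716655
side@z 24.292930717135686 [ 0.49631305 -0.1988962 ] [[-0.4, 0.1], [-0.2, 0.8], [1.1, -0.4], [-0.5, -0.6]]
0 topshift [0.4 0.3] tri [ 0.5444 -0.1203  0.0824] 0.1
3 topshift [0.  0.2] tri [ 0.5872 -0.2136  0.0812] 0.4
top@z 24.65437340823619 [ 0.49620502 -0.19876345] [[0.1, -0.3], [-0.1, 0.3]]
target 24.27 (.4963,-.1987)
[ 0.46942487 -0.21025958  0.07237876] [ 0.35817866 -0.54317438 -3.90164593] 0.10538745304500408 0.03904973870076206 24.15
[ 0.46942693 -0.21028028  0.07236498] [-0.07897942  0.15369573 -3.88472621] 0.0960336617614598 0.03917047486125062 24.2
```

View pics/g.png

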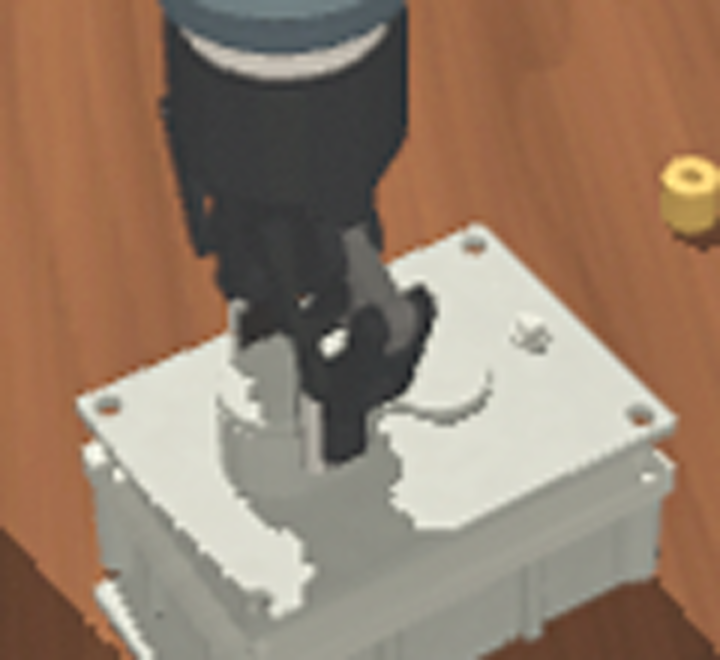

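The cover hovers level. The wrist feels only the cover's weight (-3.9 N), the holes are within about 1 mm, and the underside is about 16 mm above the rim. Handing in.

```bash
python3 -c "
from bench import *
print(finish_job())"
```

```text
the job is handed in; nothing more can be done
None
```

The bush is on the drive shaft and let go, and the cover is held still and level over the gearbox. I handed the job in at 24.2 s of the 54 s; it gives no verdict.

- **Bush:** the 30 mm bush went onto the shaft until it met the pinion (6.9 N upward). A picture after release showed it upright and seated. The first grasp missed, because the real fingertips end about 32 mm higher than the reported pose implies. I worked that out from the side view and the shadow, and the second grasp held.
- **Cover:** the last check put the hole pattern within about 1 mm of the threads. The yaw reads 24.3° to 24.8° against 24.27°. The underside is about 16 mm above the rim, and the wrist feels only the cover's weight (about 3.9 N).
- **Disagreements:**
  - The side-view pose fit gave a tilt of about 1.1°, more than the triangulated holes suggest but within the 4° limit.
  - In the final top view the arm hid holes 1 and 2, so those two were checked from the side view only. Hole 2 was partly in shadow there, which makes it the least certain.
- **Other parts:** the tight bush stands where it was in the last side picture. I did not measure the file, caliper or dish again at the end; the arm was never commanded near them.

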